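# Put the piled-up test modules back in their cradles

### The arm

A 6-joint arm with a two-finger parallel gripper is mounted at the origin on the work surface. World frame = base frame: x ahead of the robot, y to its left, z up, the work surface at z = 0. Lengths are in m, angles in rad, forces in N, time in s.
With the tool pointing down it reaches from about 0.3 to 0.95 m from the base axis. Payload 3.1 kg.
Tool frame: the origin (TCP) lies between the finger pads; the fingertips stand 25 mm ahead of it and the grasp point (between the pads) lies 6 mm ahead of it (ctrl.nose_length is the z of the fingertips in the tool frame, in m); z points along the fingers, y is the direction in which the jaws open and shut (so a half turn about z gives the same grasp; the last joint's range is limited). The gripper opens to 85 mm and grips with 20 to 120 N. Pads are 22 mm wide; open, the fingers measure 114 mm over their backs; the gripper's body (76 mm by 85 mm) begins 54 mm behind the grasp point. The pads swing forward as they close: fully open they stand 13 mm farther back than shut.
Start: joints at [1.134, 0.308, 1.634, -0, 1.2, -0.07], TCP at [0.224, 0.583, 0.22] pointing down, gripper open.
Joint ranges: [-3.06, 3.06], [-0.79, 1.96], [0.05, 2.63], [-1.19, 4.34], [0.05, 2.64], [-2.94, 2.94]. Speed limits (rad/s): [2.79, 2.79, 3.14, 3.14, 3.14, 3.14].

### API

Orientations are given as a unit quaternion [x, y, z, w].
In Python, from workcell import sensors, viewer, ctrl gives the robot as it stands.
- The arm moves only by the shell command python3 -m handwheel 'ROWS' [FORCE]. ROWS is JSON, a list of rows, each a list of 3 entries, a list of its own where there are three numbers: the turn, a rotation vector about the tool's x, y, z in rad, then the shift along the tool's x, y, z in cm, then the closure in counts, from 0 (fully open) to 255 (shut). A call has 1 to 20 rows; each row shifts and turns the commanded pose from where the row before left it, along the tool's axes as they then stand; what a row does not reach is not made up. A row lasts 1/10 s, in which the tool goes at most 50 mm and 8.59 degrees, less where a joint would pass 70% of its speed; a pose out of reach is approached as far as the arm can. A call is refused whole if a number of a shift passes 5 or a number of a turn 0.15, either way. A call with a gripper value outside its range is refused whole. The fingers move at their own pace and stop on an object; FORCE is the grip in N (left out, the last holds). Time passes only in rows, so rows that do not move let the fingers close. It gives the time, the measured TCP pose, the force and the opening at its end, in the units of the state.
- sensors.get_obs(): the state, without advancing time (a new reading comes with each control period).
- viewer.capture(name): name is "scene" or "top"; returns the picture (480x640x3 uint8, red, green, blue); there is no depth.
- viewer.camera_params(name): a dict with "fov_y" (degrees; the focal length in pixels is half the picture's height over the tangent of half this angle, whatever the lens; pixels are square), "cx", "cy" (the principal point, pixels), "rvec" (rotation vector, rad) and "tvec" (3), from world to camera coordinates, as OpenCV has them. Camera axes: x right, y down, z forward; pixel columns grow to the right and rows downward; lengths in m; the calibration is good to about 2 mm. A picture is of the moment at which its call begins. camera_params takes no time and is no camera call.
- ctrl.hand_in(): hands the job in, once; it reports no verdict.
The state is a dict: "time_s": time; "joints": joint angles; "qvel": joint speeds; "joint_efforts": joint torques, N m; "eef_pos": TCP position; "tcp_rot": TCP orientation; "ft_force": force on the tool from outside, world axes, zero at the start; "wrist_torque": the same for the moment, N m; "finger_gap": opening from 0.0 (shut) to 1.0 (fully open).
Only numpy, scipy, OpenCV 4.12 (cv2) and the standard library are available. Lean on these libraries where they do the work, as an engineer would, in place of code of your own. Each camera call takes 0.05 s, during which the arm holds its last target.

### The job

Somebody has piled the four optical test modules crosswise on the bench: take the pile apart from the top, the two upper modules before the two lower ones, and set each module flat inside the stops of the cradle of its own colour. Keep the modules level, drop none, and leave the jar and the tin where they stand.

Things in the scene. Friction and masses are not known exactly. Their poses are not given: they have to be found in the camera images.
- mid_blue (a point): centre (half-way up) of the blue module: closed blue instrument case with aluminium end plates, 150 mm long (its x), 40 mm wide (its y), 44 mm high (z up), 0.25 to 0.5 kg. It starts as one of the two upper ones of the pile, laid 84 mm apart (centres) across the other two at right angles. Pinch it across its width, at mid-height or a little higher
- mid_yellow (a point): centre (half-way up) of the yellow module: closed yellow instrument case with aluminium end plates, 150 mm long (its x), 40 mm wide (its y), 44 mm high (z up), 0.25 to 0.5 kg. It starts as one of the two upper ones of the pile, laid 84 mm apart (centres) across the other two at right angles. Pinch it across its width, at mid-height or a little higher
- mid_red (a point): centre (half-way up) of the red module: closed red instrument case with aluminium end plates, 150 mm long (its x), 40 mm wide (its y), 44 mm high (z up), 0.25 to 0.5 kg. It starts as one of the two lower ones of the pile, side by side 84 mm apart (centres) on a 3 mm rubber mat, under the other two at right angles. Pinch it across its width, at mid-height or a little higher
- mid_green (a point): centre (half-way up) of the green module: closed green instrument case with aluminium end plates, 150 mm long (its x), 40 mm wide (its y), 44 mm high (z up), 0.25 to 0.5 kg. It starts as one of the two lower ones of the pile, side by side 84 mm apart (centres) on a 3 mm rubber mat, under the other two at right angles. Pinch it across its width, at mid-height or a little higher
- seat_blue (a point): top centre of the blue cradle's plate, 4 mm above the table: fixed flat blue plate, 182 mm (its x) by 72 mm (its y), z up. Black stops, 6 mm high, at the ends and near the corners enclose 170 x 60 mm for a module; the middle 116 mm of each long side is open for fingers. A seated module's centre is 22 mm above this point, its x along the cradle's x, either way round
- seat_yellow (a point): top centre of the yellow cradle's plate, 4 mm above the table: fixed flat yellow plate, 182 mm (its x) by 72 mm (its y), z up. Black stops, 6 mm high, at the ends and near the corners enclose 170 x 60 mm for a module; the middle 116 mm of each long side is open for fingers. A seated module's centre is 22 mm above this point, its x along the cradle's x, either way round
- seat_red (a point): top centre of the red cradle's plate, 4 mm above the table: fixed flat red plate, 182 mm (its x) by 72 mm (its y), z up. Black stops, 6 mm high, at the ends and near the corners enclose 170 x 60 mm for a module; the middle 116 mm of each long side is open for fingers. A seated module's centre is 22 mm above this point, its x along the cradle's x, either way round
- seat_green (a point): top centre of the green cradle's plate, 4 mm above the table: fixed flat green plate, 182 mm (its x) by 72 mm (its y), z up. Black stops, 6 mm high, at the ends and near the corners enclose 170 x 60 mm for a module; the middle 116 mm of each long side is open for fingers. A seated module's centre is 22 mm above this point, its x along the cradle's x, either way round
- jar_mid (a point): centre (half-way up) of a bystander: a small upright amber jar with a white lid, 44 mm across, 55 mm high; not to be moved
- tin_mid (a point): centre (half-way up) of a bystander: a small upright aluminium tin, 52 mm across, 40 mm high; not to be moved
There are look-alikes about, which are no part of the job. What is shaped like the part that bears mid_blue but white is not meant.

How it is judged:
By the outcome, as a careful person would: the job done as asked, in the order asked, and still so for the second after the job is handed in, with the robot touching nothing.
It also fails if it takes over 128 s, if anything falls off the work surface, if the arm or the gripper's body presses on something with over 40 N, if the wrist force passes 120 N, or if a joint passes its speed limit or range.

## Working session

There is one attempt and no reset: what is moved stays moved. The work goes in short steps, Python scripts to look and compute and a shell command to move; the robot and the scene stay as the last step left them, time stands still between calls to the robot, and variables do not carry over. Pictures are saved under pics/ and viewed, and the job is handed in when it is done.

```bash
ls; mkdir -p pics; python3 - <<'E'
from workcell import sensors, viewer, ctrl
import cv2
o=sensors.get_obs();print(o)
for n in("scene","top"):
    cv2.imwrite(f"pics/{n}0.png",viewer.capture(n)[:,:,::-1]); print(n,viewer.camera_params(n))
print(ctrl.nose_length)
E
```

```text
pics
{'time_s': 0.0, 'joints': array([ 1.13430621e+00,  3.08992832e-01,  1.63518723e+00,  1.73575981e-05,
        1.19967617e+00, -6.97117541e-02]), 'qvel': array([-6.10246432e-04,  1.38191207e-03,  6.22571622e-05, -3.01066726e-04,
        6.57967912e-04,  2.96071668e-04]), 'joint_efforts': array([-1.92190098e-03, -4.15263820e+01, -2.76660830e+01, -5.07054065e-04,
        1.04388929e-02,  2.47093093e-07]), 'eef_pos': array([0.22380319, 0.58265736, 0.21845435]), 'tcp_rot': array([ 1.82365951e-01,  9.83230074e-01, -1.09370469e-03, -2.91234599e-04]), 'ft_force': array([ 0.13500657,  0.26797295, -0.17284263]), 'wrist_torque': array([0.00369384, 0.02107138, 0.00565665]), 'finger_gap': 1.002378360619634}
scene {'fov_y': 48.70168828699171, 'cx': 310.9467325636255, 'cy': 232.68390549836255, 'rvec': array([ 1.92654483,  1.56273606, -0.62278287]), 'tvec': array([-0.10706959, -0.24631357,  1.7127336 ])}
top {'fov_y': 57.39242934662674, 'cx': 325.0413889147955, 'cy': 243.04160336258076, 'rvec': array([ 2.15055773, -2.1293368 ,  0.13472024]), 'tvec': array([0.00685746, 0.44971692, 0.93443172])}
0.025
```

View pics/scene0.png

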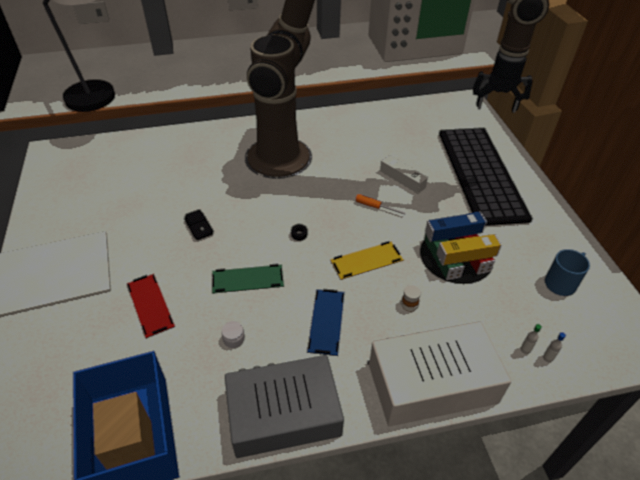

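View pics/top0.png

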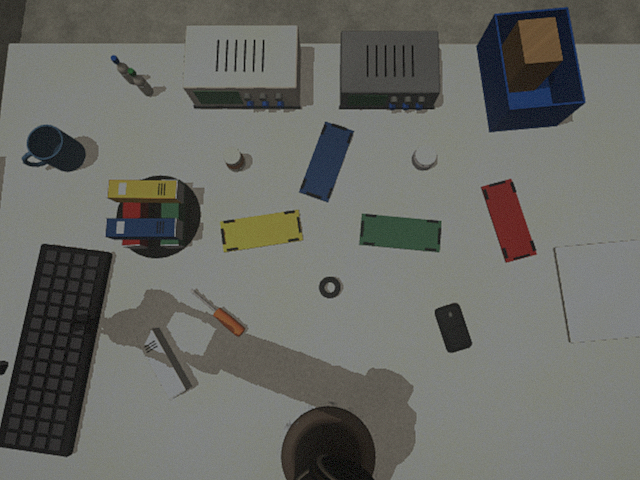

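```bash
cat > h.py <<'E'
import numpy as np, cv2
from scipy.optimize import least_squares
from workcell import sensors, viewer, ctrl
def P(n):
    p=viewer.camera_params(n); f=240/np.tan(np.radians(p['fov_y'])/2)
    K=np.array([[f,0,p['cx']],[0,f,p['cy']],[0,0,1]]); R=cv2.Rodrigues(p['rvec'])[0]
    return K,R,np.array(p['tvec']),p['rvec']
def ray(n,uv,z):
    K,R,t,_=P(n); d=R.T@np.linalg.inv(K)@np.array([uv[0],uv[1],1.]); c=-R.T@t
    return c+d*(z-c[2])/d[2]
def proj(n,X):
    K,R,t,rv=P(n); return cv2.projectPoints(np.array(X,float).reshape(-1,3),rv,t,K,None)[0].reshape(-1,2)
def crop(src,x,y,w,h,s,out):
    im=cv2.imread(src)[y:y+h,x:x+w]; im=cv2.resize(im,None,fx=s,fy=s,interpolation=cv2.INTER_CUBIC)
    for g in range((x+19)//20*20,x+w,20): cv2.line(im,((g-x)*s,0),((g-x)*s,6),(255,0,255),1);cv2.putText(im,str(g),((g-x)*s,18),0,.4,(255,0,255),1)
    for g in range((y+19)//20*20,y+h,20): cv2.line(im,(0,(g-y)*s),(6,(g-y)*s),(255,0,255),1);cv2.putText(im,str(g),(8,(g-y)*s+4),0,.4,(255,0,255),1)
    cv2.imwrite(out,im)
E
python3 - <<'E'
from h import *
crop('pics/top0.png',95,165,115,100,6,'pics/top0_pile.png')
crop('pics/top0.png',210,110,340,160,2,'pics/top0_cr.png')
crop('pics/scene0.png',415,205,95,85,7,'pics/scene0_pile.png')
# brightness-threshold corners
im=cv2.imread('pics/top0.png')
hsv=cv2.cvtColor(im,cv2.COLOR_BGR2HSV)
for n,(x,y,w,h),(lo,hi) in [('blue',(290,110,75,100),(100,130)),('yellow',(210,200,100,60),(15,35)),('green',(350,205,100,55),(50,90)),('red',(470,170,80,100),(0,10))]:
    m=np.zeros(im.shape[:2],np.uint8); sub=hsv[y:y+h,x:x+w]
    mm=((sub[...,0]>=lo)&(sub[...,0]<=hi)&(sub[...,1]>110)) | (sub[...,2]<35)
    mm=cv2.morphologyEx(mm.astype(np.uint8),cv2.MORPH_OPEN,np.ones((3,3)))
    cn=max(cv2.findContours(mm,0,2)[0],key=cv2.contourArea)
    b=cv2.boxPoints(cv2.minAreaRect(cn))+[x,y]
    # world corners at z=.006
    W=np.array([ray('top',p+.0,.005) for p in b]); 
    c=W.mean(0); e=[np.linalg.norm(W[i]-W[(i+1)%4]) for i in range(4)]
    i=int(np.argmax(e[:2])); d=W[(i+1)%4]-W[i]; 
    print(n,b.round(1).tolist(),'c',c.round(4),'sizes',np.round(e,3),'yaw',np.degrees(np.arctan2(d[1],d[0])).round(1)%180)
E
```

```text
blue [[325.0, 155.0], [333.0, 155.0], [333.0, 165.0], [325.0, 165.0]] c [0.649  0.0047 0.005 ] sizes [0.019 0.024 0.019 0.024] yaw 0.5
yellow [[219.2, 221.4], [297.6, 209.6], [302.2, 239.8], [223.7, 251.6]] c [0.4811 0.159  0.005 ] sizes [0.182 0.071 0.18  0.071] yaw 99.1Traceback (most recent call last):
  File "<stdin>", line 12, in <module>
ValueError: max() iterable argument is empty
```

View pics/top0_pile.png

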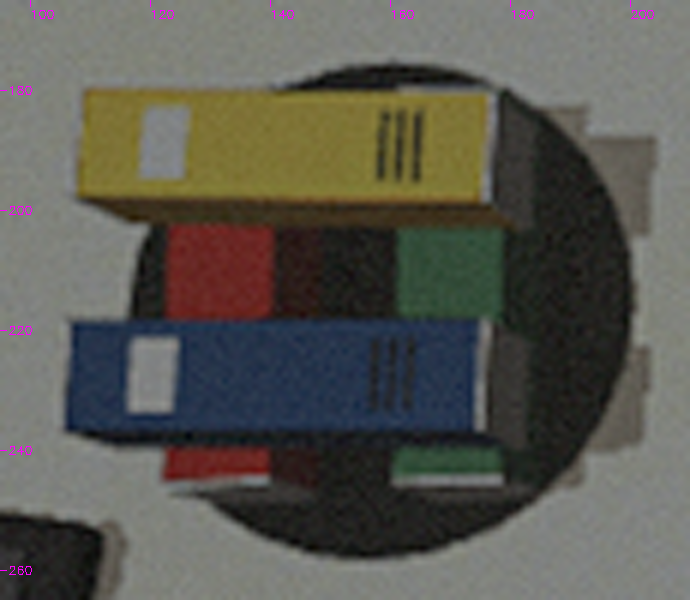

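View pics/top0_cr.png

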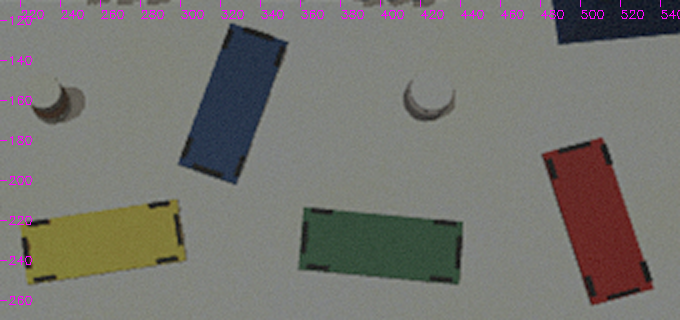

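View pics/scene0_pile.png

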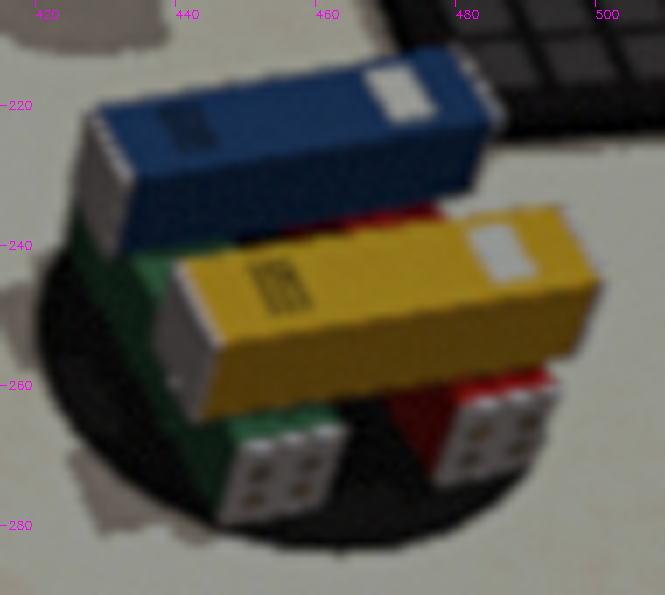

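```bash
python3 - <<'E'
from h import *
im=cv2.imread('pics/top0.png')
hsv=cv2.cvtColor(im,cv2.COLOR_BGR2HSV)
for p in [(327,160),(260,232),(400,232),(508,222),(335,128),(220,100)]: print(p,hsv[p[1],p[0]])
E
```

```text
(327, 160) [109 121  74]
(260, 232) [ 27 144 126]
(400, 232) [69 68 79]
(508, 222) [  1 158 105]
(335, 128) [108 119  79]
(220, 100) [56 46 44]
```

```bash
cat > m.py <<'E'
from h import *
def fit(obs,L,W,z,g):
    # obs: list of (cam, uv array 4) order arbitrary: matched to corners a,b,c,d by nearest
    def corners(p):
        c,s=np.cos(p[2]),np.sin(p[2]); 
        return np.array([[p[0]+c*u-s*v,p[1]+s*u+c*v,z] for u,v in [(L/2,W/2),(L/2,-W/2),(-L/2,-W/2),(-L/2,W/2)]])
    def r(p):
        out=[]
        for cam,uv in obs:
            q=proj(cam,corners(p)); 
            D=np.linalg.norm(q[:,None]-np.array(uv)[None],axis=2); from scipy.optimize import linear_sum_assignment as lsa
            i,j=lsa(D); out.append((q[i]-np.array(uv)[j]).ravel())
        return np.concatenate(out)
    s=least_squares(r,g); return s.x,r(s.x).reshape(-1,2)
E
python3 - <<'E'
from m import *
T={'yellow':[(109.2,180),(178,180.8),(176.7,198.8),(107.8,197.7)],'blue':[(107,218.3),(176.8,218),(175.8,237),(106,236.7)]}
S={'blue':[(427.9,220.1),(480,211.4),(486.9,221.9),(433.9,230.7)],'yellow':[(440.4,242.1),(496.4,234.3),(501.3,244.7),(446.4,254.3)]}
for n in T:
    for o in ([('top',T[n])],[('scene',S[n])],[('top',T[n]),('scene',S[n])]):
        g=np.append(np.mean([ray(o[0][0],p,.091) for p in o[0][1]],0)[:2],np.pi/2)
        p,r=fit(o,.15,.04,.091,g); print(n,o[0][0],len(o),p[:2].round(4),np.degrees(p[2]).round(2),'res',np.abs(r).max(0).round(1))
C={'blue':[(326,122),(354,131),(328.5,202),(299,192)],'yellow':[(220,223.5),(299,210),(303,240),(224.5,252)],'green':[(362,213.5),(441,221),(439.5,252),(359.5,244.5)],'red':[(481,187),(510.5,179),(536.5,254.5),(506.5,262.5)]}
im=cv2.imread('pics/top0.png'); sc=cv2.imread('pics/scene0.png')
for n in C:
    W=np.array([ray('top',p,.004) for p in C[n]]); e=[np.linalg.norm(W[i]-W[(i+1)%4]) for i in range(4)]
    i=int(np.argmax(e[:2])); d=W[(i+1)%4]-W[i]
    p,r=fit([('top',C[n])],.182,.072,.004,np.append(W.mean(0)[:2],np.arctan2(d[1],d[0])))
    print('seat',n,p[:2].round(4),np.degrees(p[2]).round(1)%180,'res',np.abs(r).max(0).round(1),np.round(e,3))
    c,s=np.cos(p[2]),np.sin(p[2])
    q=[[p[0]+c*u-s*v,p[1]+s*u+c*v,.004] for u,v in [(.091,.036),(.091,-.036),(-.091,-.036),(-.091,.036)]]
    cv2.polylines(sc,[(proj('scene',q)*16).astype(int)],True,(255,0,255),1,cv2.LINE_AA,4)
cv2.imwrite('pics/sc_ov.png',sc); crop('pics/sc_ov.png',110,190,340,180,2,'pics/sc_ov2.png')
E
```

```text
yellow top 1 [0.5529 0.3978] 89.53 res [0.8 0.4]
yellow scene 1 [0.5587 0.4019] 89.6 res [1.4 0.6]
yellow top 2 [0.5553 0.3999] 89.52 res [1.9 1.4]
blue top 1 [0.4708 0.3952] 90.44 res [0.9 0.2]
blue scene 1 [0.476  0.3993] 91.33 res [0.5 0.4]
blue top 2 [0.4726 0.3972] 90.68 res [2.  1.1]
seat blue [0.6461 0.0094] 160.9 res [0.4 0.5] [0.07  0.181 0.072 0.181]
seat yellow [0.4795 0.1569] 99.8 res [0.4 1.1] [0.184 0.07  0.18  0.067]
seat green [ 0.479  -0.1591] 85.1 res [0.5 0.2] [0.18  0.071 0.181 0.072]
seat red [ 0.5096 -0.4042] 15.900000000000006 res [0.4 0.4] [0.071 0.181 0.07  0.181]
```

View pics/sc_ov2.png

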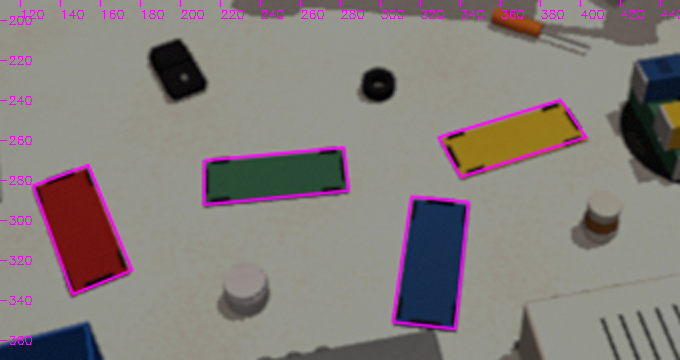

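```bash
cat > g.py <<'E'
# usage: g.py x y z yaw_deg(of tool y): turn then shift needed
import sys; from h import *
from scipy.spatial.transform import Rotation as Ro
o=sensors.get_obs(); x,y,z,a=map(float,sys.argv[1:5]); a=np.radians(a)
yy=np.array([np.cos(a),np.sin(a),0]); zz=np.array([0,0,-1.]); Rt=np.column_stack([np.cross(yy,zz),yy,zz])
R=Ro.from_quat(o['tcp_rot']); 
print('t',round(o['time_s'],2),'p',o['eef_pos'].round(4),'gap',round(o['finger_gap'],3),'F',o['ft_force'].round(1),'J',o['joints'].round(2))
print('turn',(R.inv()*Ro.from_matrix(Rt)).as_rotvec().round(3),'then shift cm',(Rt.T@(np.array([x,y,z])-o['eef_pos'])*100).round(2))
E
python3 g.py 0.555 0.400 0.2 0
```

```text
t 0.1 p [0.2238 0.5827 0.2185] gap 1.001 F [ 0.1  0.5 -0.1] J [ 1.13  0.31  1.64  0.    1.2  -0.07]
turn [-2.000e-03  1.000e-03  1.204e+00] then shift cm [-18.27  33.12   1.85]
```

```bash
python3 -m handwheel '[[[0,0,0.14],[0,0,0],40],[[0,0,0.14],[0,0,0],40],[[0,0,0.14],[0,0,0],40],[[0,0,0.14],[0,0,0],40],[[0,0,0.14],[0,0,0],40],[[0,0,0.14],[0,0,0],40],[[0,0,0.14],[0,0,0],40],[[0,0,0.14],[0,0,0],40],[[0,0,0.084],[0,0,0],40],[[0,0,0],[0,0,0],40]]' 40; python3 g.py 0.555 0.400 0.2 0
```

```text
time_s: 1.1
eef_pos: [0.224, 0.583, 0.219]
tcp_rot: [0.707, 0.707, -0.001, 0.0]
ft_force: [0.5, 0.3, 0.5]
finger_gap: 0.836
t 1.1 p [0.224 0.583 0.219] gap 0.836 F [0.5 0.3 0.5] J [1.13 0.31 1.63 0.   1.2  1.13]
turn [-0.001  0.001  0.   ] then shift cm [-18.3  33.1   1.9]
```

```bash
python3 -m handwheel '[[[0,0,0],[-1.82,3.32,0],40],[[0,0,0],[-1.82,3.32,0],40],[[0,0,0],[-1.82,3.32,0],40],[[0,0,0],[-1.82,3.32,0],40],[[0,0,0],[-1.82,3.32,0],40],[[0,0,0],[-1.82,3.32,0],40],[[0,0,0],[-1.82,3.32,0],40],[[0,0,0],[-1.82,3.32,0],40],[[0,0,0],[-1.82,3.32,0],40],[[0,0,0],[-1.82,3.32,0],40],[[0,0,0],[0,0,0],40],[[0,0,0],[0,0,0],40],[[0,0,0],[0,0,0],40]]'; python3 g.py 0.555 0.400 0.2 0
python3 - <<'E'
from h import *
for n in("scene","top"): cv2.imwrite(f"pics/{n}1.png",viewer.capture(n)[:,:,::-1])
crop('pics/top1.png',75,140,140,110,5,'pics/top1c.png'); crop('pics/scene1.png',400,130,130,150,4,'pics/scene1c.png')
E
```

```text
time_s: 2.4
eef_pos: [0.5552, 0.4017, 0.2192]
tcp_rot: [0.707, 0.708, -0.001, -0.0]
ft_force: [0.4, 0.5, -0.3]
finger_gap: 0.84
t 2.4 p [0.5552 0.4017 0.2192] gap 0.84 F [ 0.4  0.5 -0.3] J [0.56 0.42 1.48 0.   1.24 0.56]
turn [-0.001  0.     0.001] then shift cm [-0.17 -0.02  1.92]
```

View pics/top1c.png

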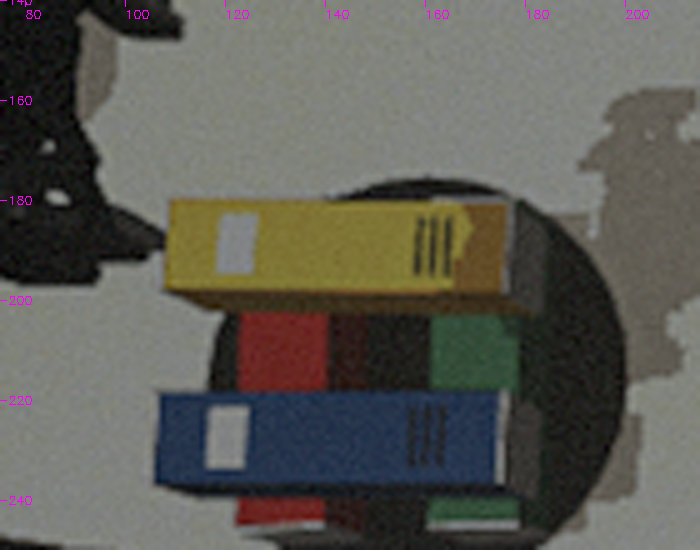

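View pics/scene1c.png

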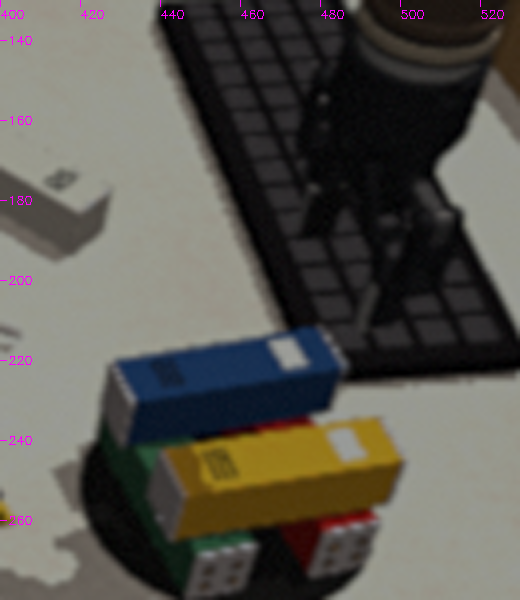

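```bash
python3 -m handwheel '[[[0,0,0],[0,0,2],40],[[0,0,0],[0,0,2],40],[[0,0,0],[0,0,2],40],[[0,0,0],[0,0,1],40],[[0,0,0],[0,0,0],40],[[0,0,0],[0,0,0],40]]'; 
python3 - <<'E'
from h import *
for n in("scene","top"): cv2.imwrite(f"pics/{n}2.png",viewer.capture(n)[:,:,::-1])
o=sensors.get_obs(); p=o['eef_pos']; print(p)
for n in("scene","top"): print(n,proj(n,[p+[s*.036,0,-.02] for s in(-1,1)]).round(1).tolist())
crop('pics/top2.png',75,140,140,110,5,'pics/top2c.png'); crop('pics/scene2.png',400,150,120,120,5,'pics/scene2c.png')
E
```

```text
time_s: 3.1
eef_pos: [0.5561, 0.4021, 0.1503]
tcp_rot: [0.707, 0.707, 0.0, 0.0]
ft_force: [-0.0, -0.3, 0.9]
finger_gap: 0.843
[0.55696488 0.40224292 0.15138776]
scene [[468.8, 221.9], [481.0, 242.7]]
top [[131.0, 199.4], [133.6, 165.0]]
```

View pics/scene2c.png

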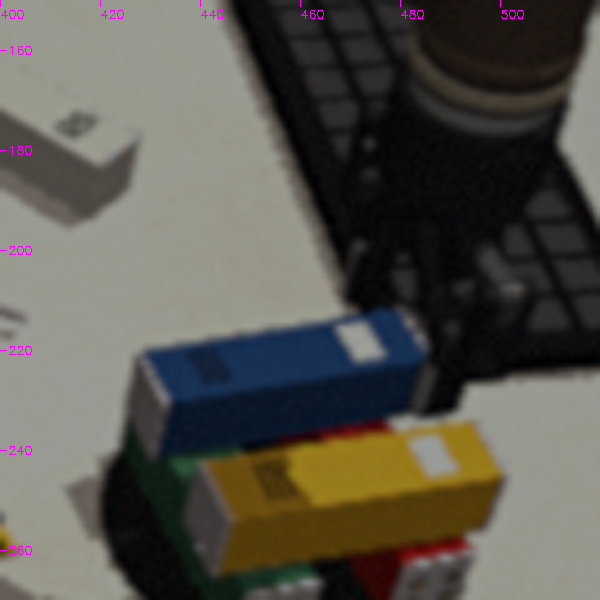

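View pics/top2c.png

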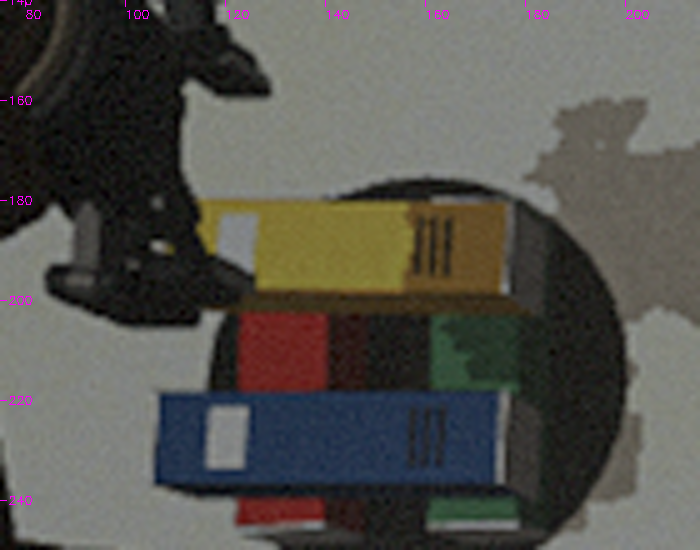

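```bash
python3 - <<'E'
from m import *
T={'yellow':[(109.2,180),(178,180.8),(176.7,198.8),(107.8,197.7)],'blue':[(107,218.3),(176.8,218),(175.8,237),(106,236.7)]}
S={'blue':[(427.9,220.1),(480,211.4),(486.9,221.9),(433.9,230.7)],'yellow':[(440.4,242.1),(496.4,234.3),(501.3,244.7),(446.4,254.3)]}
for n in T:
  for z in (.08,.085,.091,.095,.1,.11):
    g=[.555 if n=='yellow' else .473,.4,np.pi/2]
    p,r=fit([('top',T[n]),('scene',S[n])],.15,.04,z,g); print(n,z,p[:2].round(4),np.degrees(p[2]).round(2),'rms',np.sqrt((r**2).mean()).round(2))
for n in('top','scene'):
    K,R,t,_=P(n);print(n,'cam pos',(-R.T@t).round(3))
p=np.array([.557,.4022,.1514])
for z in(-.02,-.012,-.005):
  for n in("scene","top"): print(z,n,proj(n,[p+[s*.0425,0,z] for s in(-1,1)]).round(1).tolist())
E
```

```text
yellow 0.08 [0.5544 0.4043] 89.48 rms 1.08
yellow 0.085 [0.5548 0.4023] 89.5 rms 0.84
yellow 0.091 [0.5553 0.3999] 89.52 rms 1.2
yellow 0.095 [0.5556 0.3983] 89.53 rms 1.66
yellow 0.1 [0.5559 0.3963] 89.55 rms 2.3
yellow 0.11 [0.5566 0.3923] 89.58 rms 3.67
blue 0.08 [0.4713 0.4016] 90.65 rms 1.02
blue 0.085 [0.4719 0.3996] 90.66 rms 0.75
blue 0.091 [0.4726 0.3972] 90.68 rms 1.07
blue 0.095 [0.4731 0.3956] 90.69 rms 1.5
blue 0.1 [0.4737 0.3936] 90.7 rms 2.11
blue 0.11 [0.4748 0.3895] 90.73 rms 3.41
top cam pos [ 0.313 -0.005  0.989]
scene cam pos [ 1.35  -0.176  1.073]
-0.02 scene [[467.7, 220.1], [482.1, 244.7]]
-0.02 top [[130.8, 202.5], [133.9, 161.9]]
-0.012 scene [[468.4, 217.8], [482.9, 242.4]]
-0.012 top [[129.0, 201.6], [132.1, 160.6]]
-0.005 scene [[469.0, 215.8], [483.6, 240.4]]
-0.005 top [[127.4, 200.8], [130.6, 159.5]]
```

```bash
python3 - <<'E'
from m import *
def tri(a,b):
    f=lambda X:np.concatenate([proj('top',[X])[0]-a,proj('scene',[X])[0]-b])
    s=least_squares(f,[.55,.4,.15]); return s.x.round(4),s.fun.round(1)
print(tri((129,158),(487.5,232)),tri((125,198),(470,210)))
crop('pics/top2.png',80,130,70,80,9,'pics/top2d.png'); crop('pics/scene2.png',450,180,70,70,9,'pics/scene2d.png')
for f in('pics/top2d.png','pics/scene2d.png'):
    im=cv2.imread(f).astype(float)/255; cv2.imwrite(f,(255*im**.45).astype(np.uint8))
E
```

```text
(array([0.5962, 0.4002, 0.168 ]), array([-2.6, -0.5, -3.1,  1.3])) (array([0.5152, 0.3981, 0.1671]), array([-0.4, -0.1, -0.6,  0.2]))
```

View pics/top2d.png

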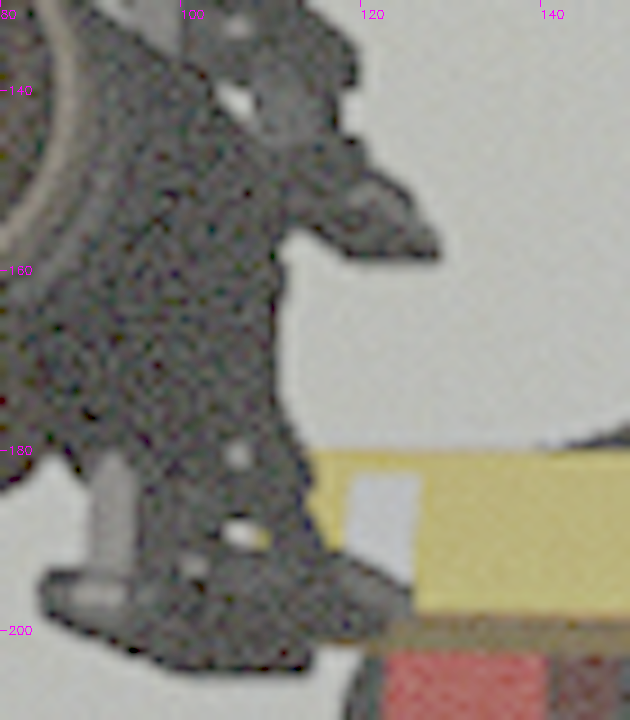

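View pics/scene2d.png

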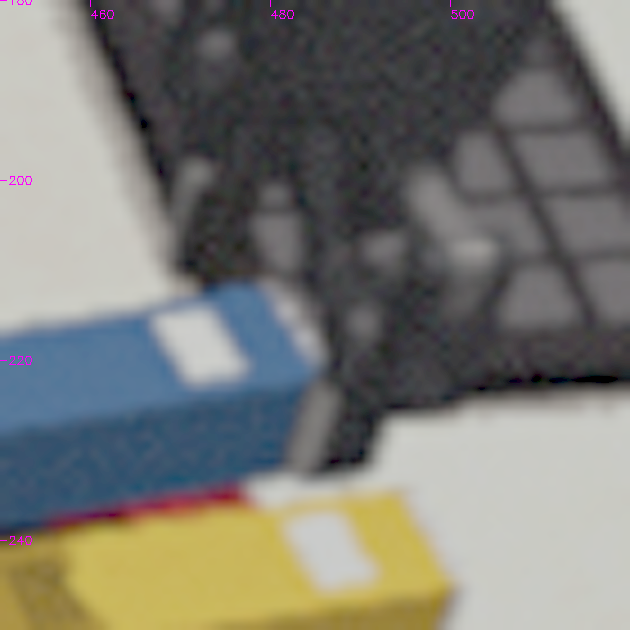

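```bash
python3 - <<'E'
from m import *
def tri(a,b):
    f=lambda X:np.concatenate([proj('top',[X])[0]-a,proj('scene',[X])[0]-b])
    s=least_squares(f,[.55,.4,.15]); return s.x.round(4),s.fun.round(1)
print(tri((128.5,158.5),(482.3,231.5)),tri((128.5,158.5),(490,232.)))
for dy in(-.011,.011):
 for dz in (-.025,-.01,0.005):
  X=np.array([.557,.4022,.1514])+[.037,dy,dz]; print(dy,dz,proj('top',[X])[0].round(1),proj('scene',[X])[0].round(1))
E
```

```text
(array([0.593 , 0.3947, 0.1717]), array([-0.3, -0.1, -0.3,  0.1])) (array([0.5964, 0.4042, 0.1656]), array([-3.5, -0.7, -4.2,  1.8]))
-0.011 -0.025 [140.1 165.3] [476.4 245.1]
-0.011 -0.01 [136.9 163. ] [477.8 240.9]
-0.011 0.005 [133.6 160.5] [479.3 236.6]
0.011 -0.025 [129.5 165.3] [484.9 243.7]
0.011 -0.01 [126.1 162.9] [486.4 239.5]
0.011 0.005 [122.6 160.5] [487.9 235.2]
```

```bash
python3 - <<'E'
from m import *
from scipy.spatial.transform import Rotation as Ro
p=np.array([.2238,.5827,.2185]); R=Ro.from_quat([.18236,.98323,-.0011,-.0003])
for dz in(0,.012,.025):
    print(dz,[proj('scene',[p+R.apply([0,s*.0425,dz])])[0].round(1).tolist() for s in(-1,1)])
crop('pics/scene0.png',455,0,100,120,6,'pics/s0d.png')
im=cv2.imread('pics/s0d.png').astype(float)/255; cv2.imwrite('pics/s0d.png',(255*im**.45).astype(np.uint8))
E
```

```text
0 [[477.2, 115.4], [508.2, 118.2]]
0.012 [[476.2, 119.0], [507.1, 121.8]]
0.025 [[475.2, 122.8], [505.8, 125.7]]
```

View pics/s0d.png

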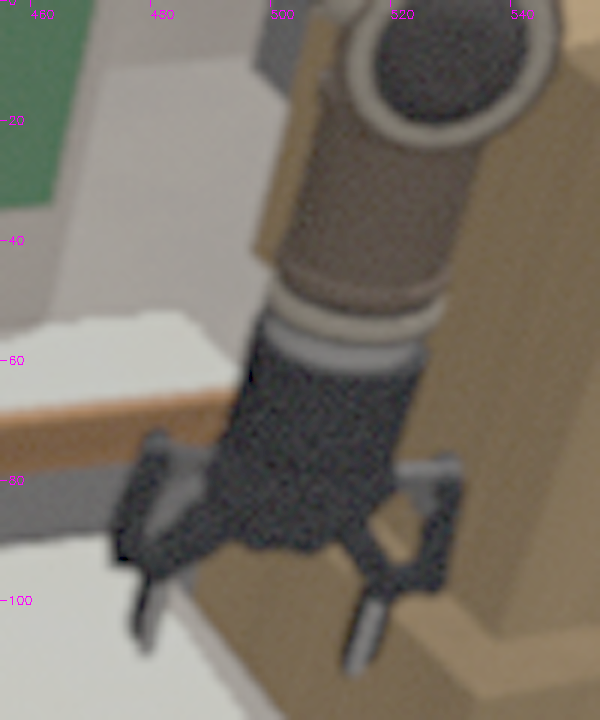

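```bash
python3 -m handwheel '[[[0,0,0],[0,0,1],40],[[0,0,0],[0,0,1],40],[[0,0,0],[0,0,1],40],[[0,0,0],[0,0,1],40],[[0,0,0],[0,0,1],40],[[0,0,0],[0,0,1],40],[[0,0,0],[0,0,0],40],[[0,0,0],[0,0,0],40],[[0,0,0],[0,0,0],40]]'; 
cat > look.py <<'E'
import sys; from h import *
k=sys.argv[1]
def gam(f):
    im=cv2.imread(f).astype(float)/255; cv2.imwrite(f,(255*im**.6).astype(np.uint8))
a=list(map(int,sys.argv[2:]))
ims={n:viewer.capture(n)[:,:,::-1] for n in('scene','top')}
for n in ims: cv2.imwrite(f'pics/{n}{k}.png',ims[n])
crop(f'pics/scene{k}.png',*a[:5],'pics/_a.png'); crop(f'pics/top{k}.png',*a[5:10],'pics/_b.png')
A=cv2.imread('pics/_a.png');B=cv2.imread('pics/_b.png'); h=max(A.shape[0],B.shape[0])
pad=lambda I:cv2.copyMakeBorder(I,0,h-I.shape[0],0,4,0)
cv2.imwrite(f'pics/v{k}.png',np.hstack([pad(A),pad(B)])); gam(f'pics/v{k}.png')
E
python3 look.py 3 420 170 95 100 4 80 130 100 110 4
```

```text
time_s: 4.1
eef_pos: [0.5567, 0.4018, 0.0903]
tcp_rot: [0.707, 0.707, 0.001, 0.0]
ft_force: [-0.7, 0.2, -0.9]
finger_gap: 0.846
```

View pics/v3.png

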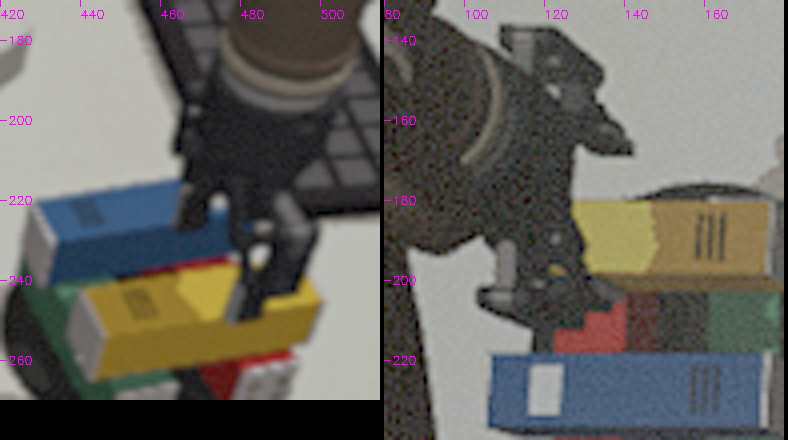

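```bash
python3 - <<'E'
from m import *
def tri(a,b):
    f=lambda X:np.concatenate([proj('top',[X])[0]-a,proj('scene',[X])[0]-b])
    s=least_squares(f,[.55,.4,.15]); return s.x.round(4),s.fun.round(1)
print(tri((137.5,168),(474.5,249.5)))
crop('pics/scene3.png',455,215,55,55,12,'pics/s3d.png')
im=cv2.imread('pics/s3d.png').astype(float)/255; cv2.imwrite('pics/s3d.png',(255*im**.45).astype(np.uint8))
E
```

```text
(array([0.5921, 0.3981, 0.1111]), array([ 2.4,  0.5,  2.8, -1.1]))
```

View pics/s3d.png

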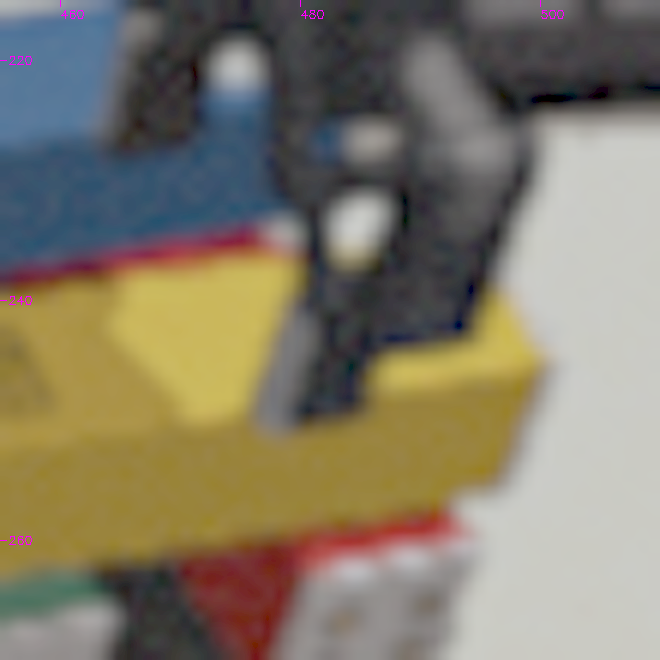

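```bash
python3 -m handwheel '[[[0,0,0],[0,0,0.5],40],[[0,0,0],[0,0,0.5],40],[[0,0,0],[0,0,0.5],40],[[0,0,0],[0,0,0.5],40],[[0,0,0],[0,0,0.5],40],[[0,0,0],[0,0,0.5],40],[[0,0,0],[0,0,0],40],[[0,0,0],[0,0,0],40],[[0,0,0],[0,0,0],40]]'; python3 look.py 4 420 190 95 90 4 80 130 100 110 4
```

```text
time_s: 5.1
eef_pos: [0.5565, 0.4016, 0.0599]
tcp_rot: [0.707, 0.707, 0.0, 0.0]
ft_force: [-0.7, -0.6, 0.0]
finger_gap: 0.846
```

View pics/v4.png

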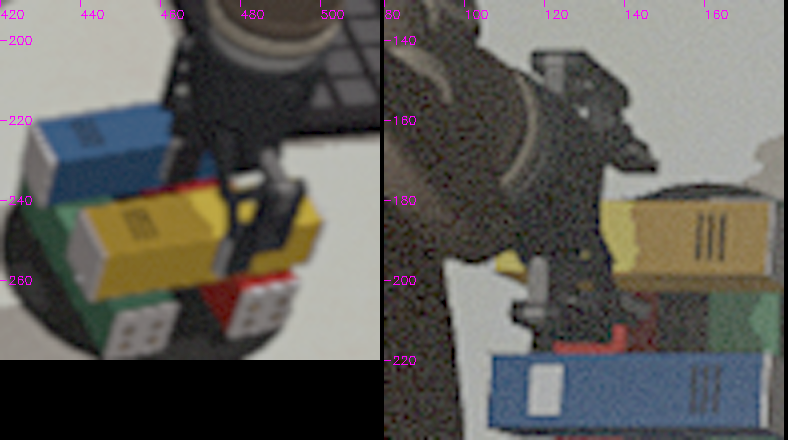

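```bash
python3 -m handwheel '[[[0,0,0],[0,0,0.4],40],[[0,0,0],[0,0,0.4],40],[[0,0,0],[0,0,0.4],40],[[0,0,0],[0,0,0.2],40],[[0,0,0],[0,0,0],40],[[0,0,0],[0,0,0],40],[[0,0,0],[0,0,0],40]]'; python3 look.py 5 420 190 95 90 4 80 130 100 110 4
```

```text
time_s: 5.9
eef_pos: [0.5563, 0.4015, 0.0458]
tcp_rot: [0.707, 0.707, 0.0, 0.0]
ft_force: [0.1, 0.1, -0.6]
finger_gap: 0.846
```

View pics/v5.png

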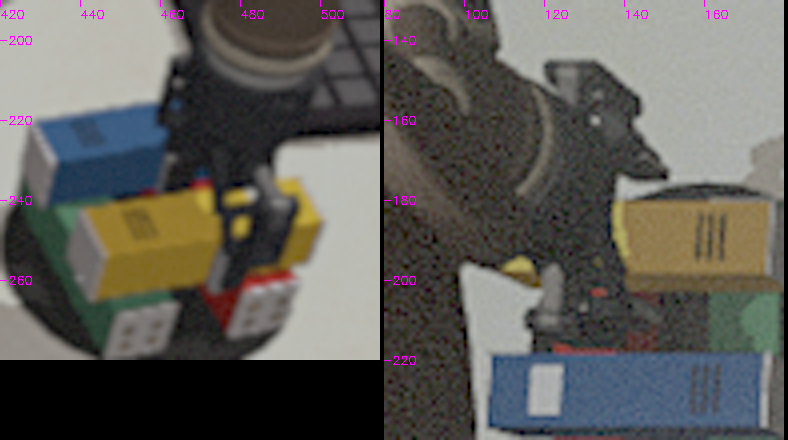

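```bash
python3 -m handwheel '[[[0,0,0],[0,0,0.3],40],[[0,0,0],[0,0,0],40],[[0,0,0],[0,0,0],80],[[0,0,0],[0,0,0],110],[[0,0,0],[0,0,0],130],[[0,0,0],[0,0,0],150],[[0,0,0],[0,0,0],170],[[0,0,0],[0,0,0],170],[[0,0,0],[0,0,0],200],[[0,0,0],[0,0,0],200],[[0,0,0],[0,0,0],200]]' 60; python3 look.py 6 420 190 95 90 4 80 130 100 110 4
```

```text
time_s: 7.1
eef_pos: [0.5563, 0.4016, 0.0429]
tcp_rot: [0.707, 0.707, 0.0, -0.0]
ft_force: [-0.6, 0.6, 2.2]
finger_gap: 0.464
```

View pics/v6.png

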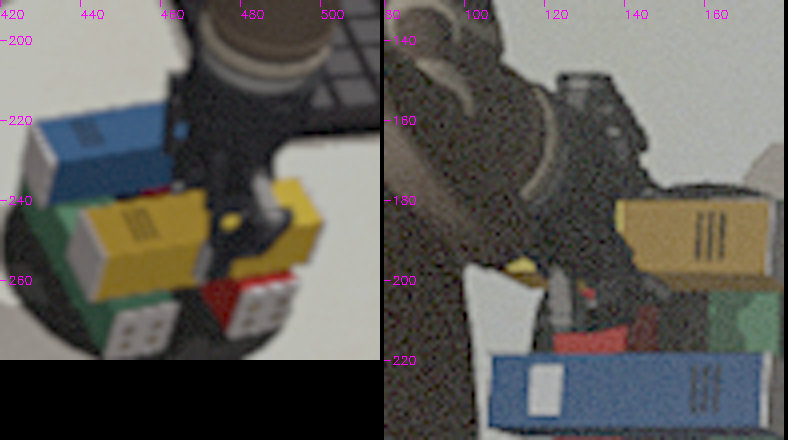

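```bash
python3 -m handwheel '[[[0,0,0],[0,0,-0.3],200],[[0,0,0],[0,0,-0.5],200],[[0,0,0],[0,0,-1],200],[[0,0,0],[0,0,-1.2],200],[[0,0,0],[0,0,-1.5],200],[[0,0,0],[0,0,-1.5],200],[[0,0,0],[0,0,-1.5],200],[[0,0,0],[0,0,-1.5],200],[[0,0,0],[0,0,-1],200],[[0,0,0],[0,0,-0.5],200],[[0,0,0],[0,0,0],200],[[0,0,0],[0,0,0],200]]'; python3 look.py 7 420 150 95 130 4 60 120 120 130 4; python3 g.py 0.4795 0.157 0.148 9.8
```

```text
time_s: 8.4
eef_pos: [0.5557, 0.4011, 0.147]
tcp_rot: [0.707, 0.707, -0.001, -0.0]
ft_force: [0.5, 0.3, -3.5]
finger_gap: 0.461
t 8.5 p [0.5554 0.401  0.1464] gap 0.462 F [-0.1  0.2 -3. ] J [0.56 0.49 1.53 0.   1.12 0.56]
turn [-0.002  0.001 -0.171] then shift cm [-22.75 -11.63  -0.16]
```

View pics/v7.png

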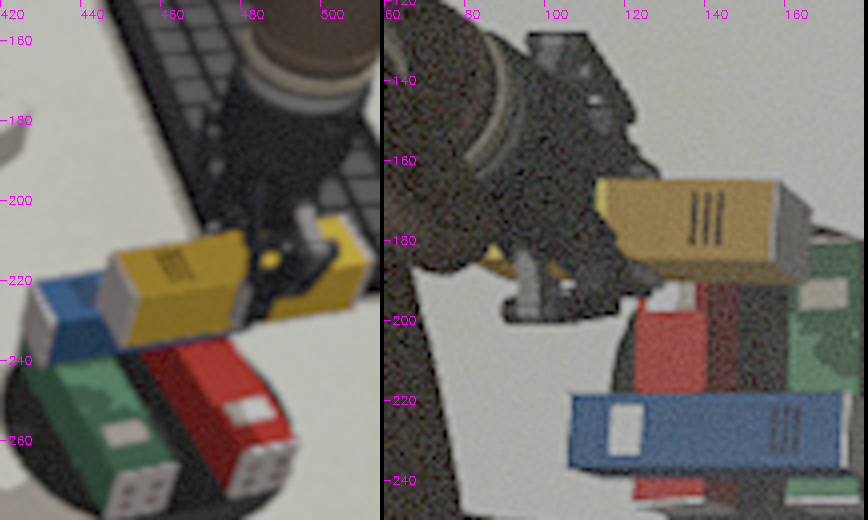

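```bash
python3 -m handwheel '[[[0,0,-0.085],[0,0,0],200],[[0,0,-0.086],[0,0,0],200],[[0,0,0],[-1.03,-0.53,0],200],[[0,0,0],[-2.07,-1.06,0],200],[[0,0,0],[-2.07,-1.06,0],200],[[0,0,0],[-2.07,-1.06,0],200],[[0,0,0],[-2.07,-1.06,0],200],[[0,0,0],[-2.07,-1.06,0],200],[[0,0,0],[-2.07,-1.06,0],200],[[0,0,0],[-2.07,-1.06,0],200],[[0,0,0],[-2.07,-1.06,0],200],[[0,0,0],[-2.07,-1.06,0],200],[[0,0,0],[-2.07,-1.06,0],200],[[0,0,0],[-1.03,-0.53,0],200],[[0,0,0],[0,0,0],200],[[0,0,0],[0,0,0],200],[[0,0,0],[0,0,0],200]]';python3 g.py 0.4795 0.157 0.06 9.8
```

```text
time_s: 10.2
eef_pos: [0.4805, 0.1581, 0.1479]
tcp_rot: [0.644, 0.765, 0.001, 0.0]
ft_force: [0.1, 0.3, -3.1]
finger_gap: 0.462
t 10.2 p [0.4805 0.1581 0.1479] gap 0.462 F [ 0.1  0.3 -3.1] J [0.23 0.16 1.97 0.   1.   0.06]
turn [ 0.001 -0.     0.   ] then shift cm [-0.09 -0.12  8.79]
```

```bash
python3 -m handwheel '[[[0,0,0],[-0.05,-0.1,1],200],[[0,0,0],[-0.05,0,1.5],200],[[0,0,0],[0,0,2],200],[[0,0,0],[0,0,2],200],[[0,0,0],[0,0,2],200],[[0,0,0],[0,0,1.5],200],[[0,0,0],[0,0,1],200],[[0,0,0],[0,0,0.5],200],[[0,0,0],[0,0,0],200],[[0,0,0],[0,0,0],200]]'; python3 look.py 8 320 170 110 125 4 195 150 110 120 4
```

```text
time_s: 11.2
eef_pos: [0.4798, 0.1564, 0.0331]
tcp_rot: [0.644, 0.765, 0.0, 0.0]
ft_force: [0.0, 1.1, -3.0]
finger_gap: 0.456
```

View pics/v8.png

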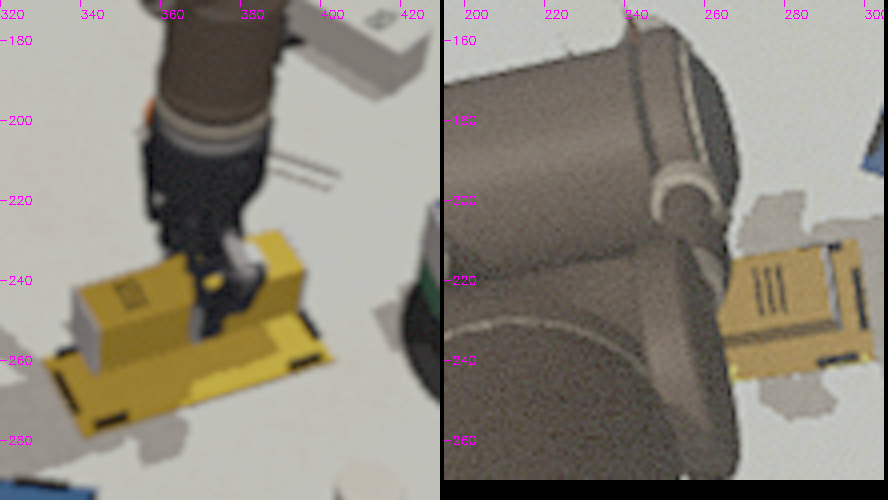

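```bash
cat > chk.py <<'E'
# chk.py k cx cy yaw zbottom : overlay module box on scene/top pic k
import sys; from h import *
k=sys.argv[1]; cx,cy,a,zb=map(float,sys.argv[2:6]); a=np.radians(a); c,s=np.cos(a),np.sin(a)
for n in('scene','top'):
    im=cv2.imread(f'pics/{n}{k}.png'); S=5
    B=[[[cx+c*u-s*v,cy+s*u+c*v,zb+h] for u,v in[(.075,.02),(.075,-.02),(-.075,-.02),(-.075,.02)]] for h in(0,.044)]
    q=[proj(n,b) for b in B]; m=np.mean(q,(0,1)).astype(int); x0,y0=max(0,m[0]-40),max(0,m[1]-45)
    im=cv2.resize(im[y0:y0+90,x0:x0+80],None,fx=S,fy=S,interpolation=cv2.INTER_CUBIC); im=(255*(im/255.)**.6).astype(np.uint8)
    for b in q: cv2.polylines(im,[(((b-[x0,y0])+.5)*S).astype(int)],True,(255,0,255),1,cv2.LINE_AA)
    cv2.imwrite(f'pics/_{n}.png',im)
cv2.imwrite(f'pics/c{k}.png',np.hstack([cv2.imread('pics/_scene.png'),cv2.imread('pics/_top.png')]))
E
python3 chk.py 8 0.4797 0.1555 99.8 0.037
```

```text
(no output)
```

View pics/c8.png

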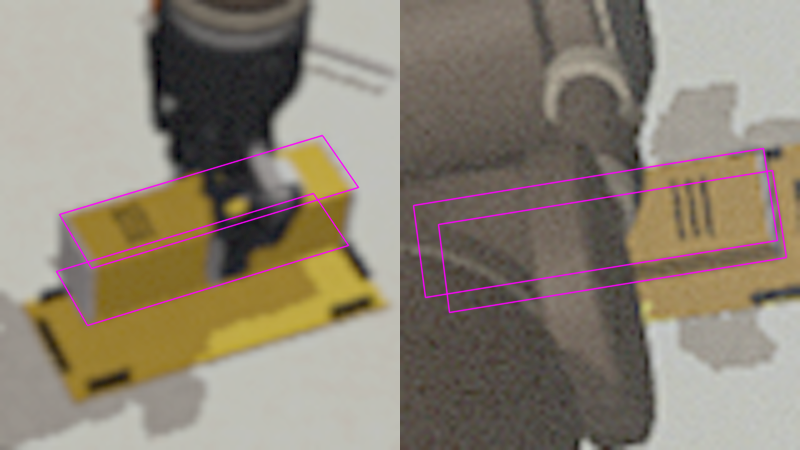

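```bash
python3 -m handwheel '[[[0,0,0],[0,0,0.6],200],[[0,0,0],[0,0,0.6],200],[[0,0,0],[0,0,0.6],200],[[0,0,0],[0,0,0.4],200],[[0,0,0],[0,0,0.3],200],[[0,0,0],[0,0,0.2],200],[[0,0,0],[0,0,0],200],[[0,0,0],[0,0,0],200]]'; python3 -m handwheel '[[[0,0,0],[0,0,0.2],200],[[0,0,0],[0,0,0],200],[[0,0,0],[0,0,0],200]]'
```

```text
time_s: 12.1
eef_pos: [0.4793, 0.1562, 0.0057]
tcp_rot: [0.644, 0.765, 0.0, 0.0]
ft_force: [0.6, -0.1, -1.9]
finger_gap: 0.46
time_s: 12.4
eef_pos: [0.4792, 0.1561, 0.0037]
tcp_rot: [0.644, 0.765, 0.0, 0.0]
ft_force: [0.4, 0.2, -2.6]
finger_gap: 0.457
```

```bash
python3 -m handwheel '[[[0,0,0],[0,0,0.15],200],[[0,0,0],[0,0,0],200],[[0,0,0],[0,0,0],200]]'; python3 -m handwheel '[[[0,0,0],[0,0,0.1],200],[[0,0,0],[0,0,0],200],[[0,0,0],[0,0,0],200]]';  python3 look.py 9 320 170 110 125 4 195 150 110 120 4
```

```text
time_s: 12.7
eef_pos: [0.4791, 0.1561, 0.0021]
tcp_rot: [0.644, 0.765, -0.0, -0.0]
ft_force: [1.0, 1.1, -3.2]
finger_gap: 0.462
time_s: 13.0
eef_pos: [0.4792, 0.1561, 0.0011]
tcp_rot: [0.644, 0.765, -0.0, -0.0]
ft_force: [-0.2, -0.3, -3.4]
finger_gap: 0.461
```

View pics/v9.png

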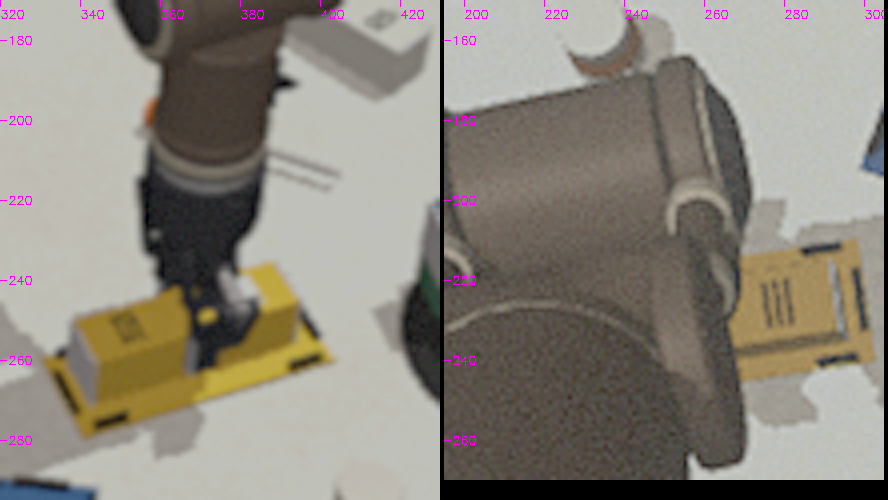

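```bash
for i in 1; do python3 -m handwheel '[[[0,0,0],[0,0,0.1],200],[[0,0,0],[0,0,0],200],[[0,0,0],[0,0,0],200]]'; done; python3 -m handwheel '[[[0,0,0],[0,0,0.1],200],[[0,0,0],[0,0,0],200],[[0,0,0],[0,0,0],200]]'; python3 chk.py 9 0.479 0.1550 99.8 0.005
```

```text
time_s: 13.4
eef_pos: [0.4791, 0.1561, 0.0001]
tcp_rot: [0.644, 0.765, -0.0, -0.0]
ft_force: [-0.4, 0.4, -3.6]
finger_gap: 0.458
time_s: 13.7
eef_pos: [0.4792, 0.1561, -0.0002]
tcp_rot: [0.644, 0.765, -0.0, -0.0]
ft_force: [-1.7, -1.9, 5.3]
finger_gap: 0.46
```

View pics/c9.png

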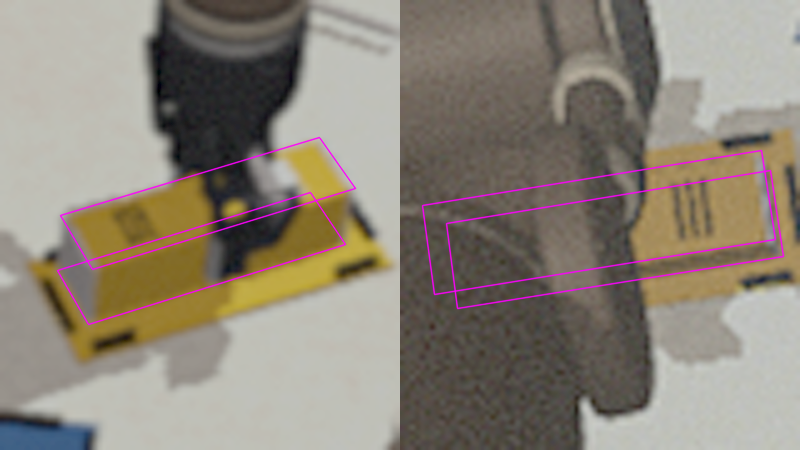

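```bash
python3 -m handwheel '[[[0,0,0],[0,0,0],150],[[0,0,0],[0,0,0],110],[[0,0,0],[0,0,0],70],[[0,0,0],[0,0,0],40],[[0,0,0],[0,0,0],40],[[0,0,0],[0,0,-0.5],40],[[0,0,0],[0,0,-1],40],[[0,0,0],[0,0,-2],40],[[0,0,0],[0,0,-3],40],[[0,0,0],[0,0,-3],40],[[0,0,0],[0,0,-3],40],[[0,0,0],[0,0,-2.5],40],[[0,0,0],[0,0,0],40],[[0,0,0],[0,0,0],40]]'; python3 g.py 0.473 0.4 0.148 0
```

```text
time_s: 15.1
eef_pos: [0.4797, 0.1563, 0.1503]
tcp_rot: [0.644, 0.765, 0.001, 0.001]
ft_force: [-1.0, 0.0, 0.0]
finger_gap: 0.842
t 15.1 p [0.4797 0.1563 0.1503] gap 0.842 F [-1.  0.  0.] J [0.23 0.16 1.97 0.   1.01 0.06]
turn [ 0.002 -0.     0.171] then shift cm [24.37 -0.67  0.23]
```

```bash
python3 -m handwheel '[[[0,0,0.085],[0,0,0],40],[[0,0,0.086],[0,0,0],40],[[0,0,0],[2.4,-0.06,0],40],[[0,0,0],[2.4,-0.06,0],40],[[0,0,0],[2.4,-0.06,0],40],[[0,0,0],[2.4,-0.06,0],40],[[0,0,0],[2.4,-0.06,0],40],[[0,0,0],[2.4,-0.06,0],40],[[0,0,0],[2.4,-0.06,0],40],[[0,0,0],[2.4,-0.06,0],40],[[0,0,0],[2.4,-0.06,0],40],[[0,0,0],[2.7,-0.06,0],40],[[0,0,0],[0,0,0],40],[[0,0,0],[0,0,0],40],[[0,0,0],[0,0,0],40]]'; python3 g.py 0.4735 0.4 0.075 0;python3 look.py 10 400 170 110 125 4 80 150 110 120 4
```

```text
time_s: 16.6
eef_pos: [0.4724, 0.3978, 0.1479]
tcp_rot: [0.707, 0.707, -0.002, -0.0]
ft_force: [-0.2, -0.5, 0.6]
finger_gap: 0.845
t 16.6 p [0.4724 0.3978 0.1479] gap 0.845 F [-0.2 -0.5  0.6] J [ 0.63  0.37  1.71 -0.    1.07  0.63]
turn [-0.002  0.002 -0.   ] then shift cm [0.22 0.11 7.29]
```

View pics/v10.png

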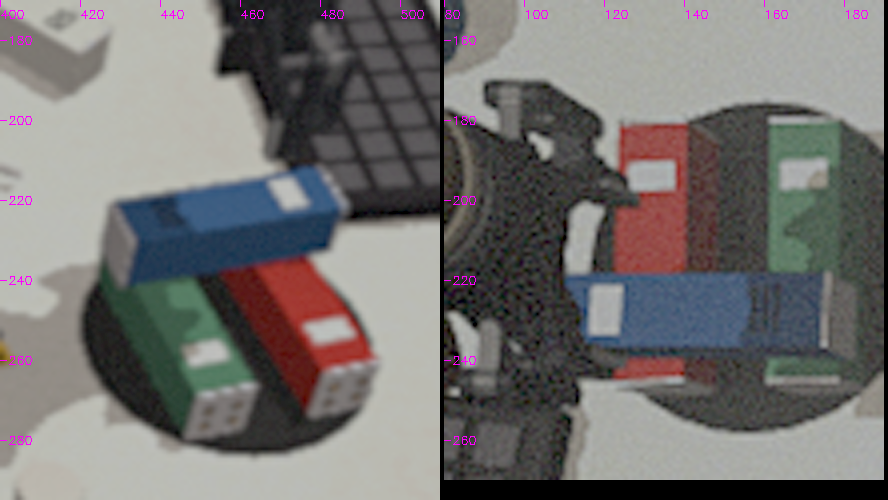

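```bash
python3 chk.py 10 0.479 0.1550 99.8 0.004
```

```text
(no output)
```

View pics/c10.png

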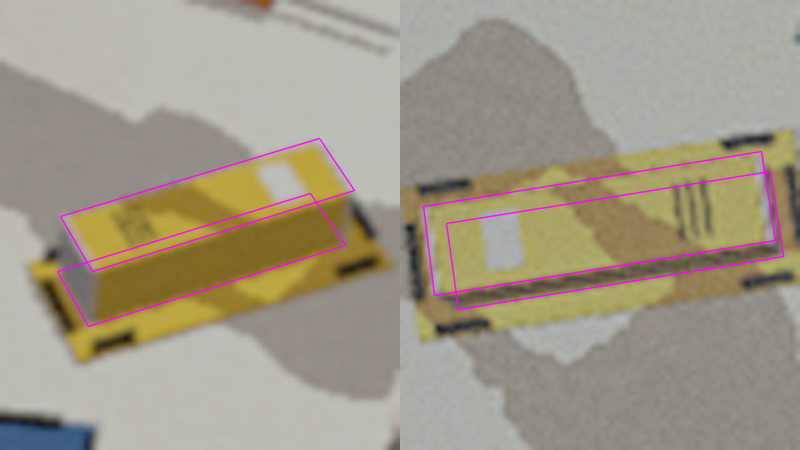

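```bash
python3 -m handwheel '[[[0,0,0],[0.2,0.1,1],40],[[0,0,0],[0,0,1.5],40],[[0,0,0],[0,0,1.5],40],[[0,0,0],[0,0,1],40],[[0,0,0],[0,0,1],40],[[0,0,0],[0,0,1],40],[[0,0,0],[0,0,0],40],[[0,0,0],[0,0,0],40],[[0,0,0],[0,0,0],40]]'; python3 look.py 11 400 170 110 125 4 80 150 110 120 4
```

```text
time_s: 17.6
eef_pos: [0.4747, 0.4016, 0.0799]
tcp_rot: [0.707, 0.707, 0.001, 0.0]
ft_force: [1.0, -0.2, 0.1]
finger_gap: 0.845
```

View pics/v11.png

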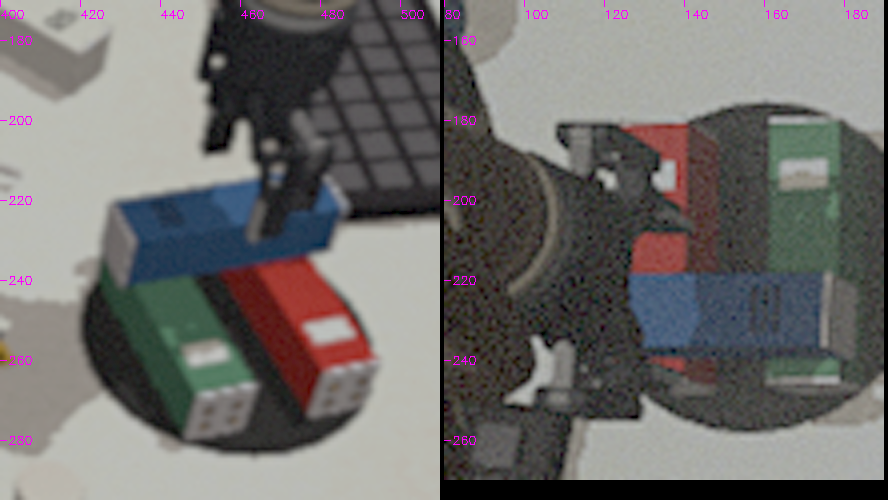

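```bash
python3 -m handwheel '[[[0,0,0],[-0.1,0,0.6],40],[[0,0,0],[0,0,0.6],40],[[0,0,0],[0,0,0.6],40],[[0,0,0],[0,0,0.6],40],[[0,0,0],[0,0,0.6],40],[[0,0,0],[0,0,0.4],40],[[0,0,0],[0,0,0.3],40],[[0,0,0],[0,0,0],40],[[0,0,0],[0,0,0],40]]'; python3 look.py 12 400 170 110 125 4 80 150 110 120 4
```

```text
time_s: 18.6
eef_pos: [0.4743, 0.4002, 0.0422]
tcp_rot: [0.707, 0.707, 0.0, 0.0]
ft_force: [-0.2, 0.7, 0.3]
finger_gap: 0.841
```

View pics/v12.png

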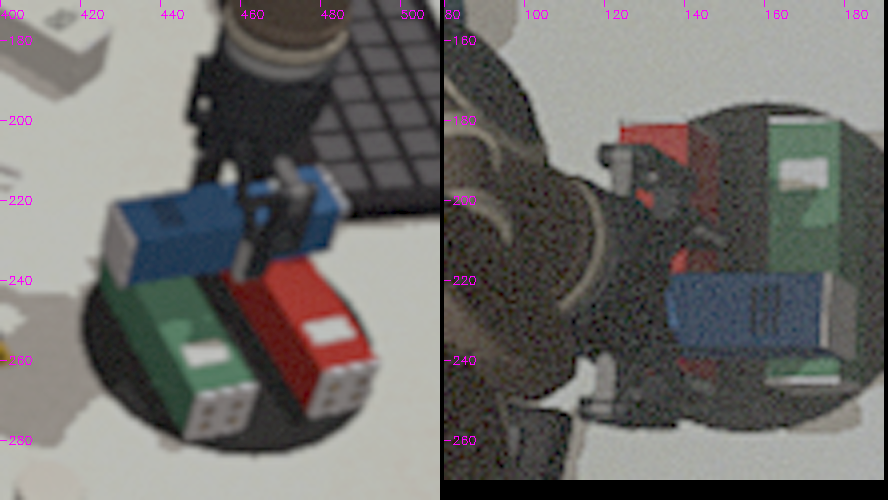

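Straddling blue (scene finger tip at (459,239)); close, then lift.

```bash
python3 -m handwheel '[[[0,0,0],[0,0,0],80],[[0,0,0],[0,0,0],110],[[0,0,0],[0,0,0],130],[[0,0,0],[0,0,0],150],[[0,0,0],[0,0,0],170],[[0,0,0],[0,0,0],170],[[0,0,0],[0,0,0],200],[[0,0,0],[0,0,0],200],[[0,0,0],[0,0,0],200]]' 60; python3 -m handwheel '[[[0,0,0],[0,0,-0.3],200],[[0,0,0],[0,0,-0.5],200],[[0,0,0],[0,0,-1],200],[[0,0,0],[0,0,-1.2],200],[[0,0,0],[0,0,-1.5],200],[[0,0,0],[0,0,-1.5],200],[[0,0,0],[0,0,-1.5],200],[[0,0,0],[0,0,-1.5],200],[[0,0,0],[0,0,-1],200],[[0,0,0],[0,0,-0.5],200],[[0,0,0],[0,0,0],200],[[0,0,0],[0,0,0],200]]'; python3 g.py 0.646 0.01 0.148 70.9; python3 look.py 13 400 150 110 125 4 80 150 110 120 4
```

```text
time_s: 19.6
eef_pos: [0.4743, 0.4004, 0.0426]
tcp_rot: [0.707, 0.707, 0.0, -0.0]
ft_force: [-1.6, -0.1, 4.4]
finger_gap: 0.465
time_s: 20.8
eef_pos: [0.4737, 0.3998, 0.1466]
tcp_rot: [0.707, 0.707, -0.001, -0.0]
ft_force: [0.2, -0.2, -3.2]
finger_gap: 0.461
t 20.8 p [0.4737 0.3998 0.1466] gap 0.461 F [ 0.2 -0.2 -3.2] J [0.63 0.37 1.7  0.   1.07 0.63]
turn [-1.000e-03 -0.000e+00 -1.237e+00] then shift cm [-29.03 -31.2   -0.14]
```

View pics/v13.png

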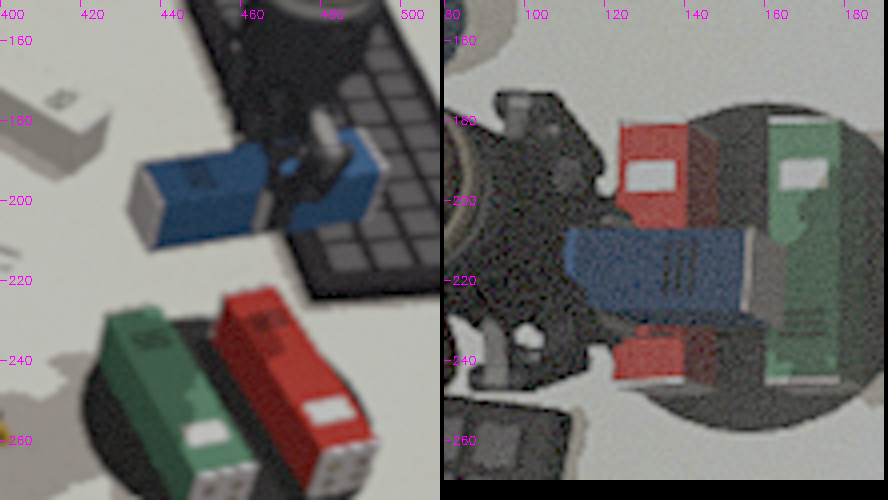

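```bash
python3 -m handwheel '[[[0,0,-0.1],[0,0,0],200],[[0,0,-0.137],[0,0,0],200],[[0,0,-0.14],[0,0,0],200],[[0,0,-0.14],[0,0,0],200],[[0,0,-0.14],[0,0,0],200],[[0,0,-0.14],[0,0,0],200],[[0,0,-0.14],[0,0,0],200],[[0,0,-0.14],[0,0,0],200],[[0,0,-0.1],[0,0,0],200],[[0,0,-0.06],[0,0,0],200],[[0,0,0],[0,0,0],200]]'; python3 -m handwheel '[[[0,0,0],[-1,-1.06,0],200],[[0,0,0],[-2,-2.15,0],200],[[0,0,0],[-2,-2.15,0],200],[[0,0,0],[-2,-2.15,0],200],[[0,0,0],[-2,-2.15,0],200],[[0,0,0],[-2,-2.15,0],200],[[0,0,0],[-2,-2.15,0],200],[[0,0,0],[-2,-2.15,0],200],[[0,0,0],[-2,-2.15,0],200],[[0,0,0],[-2,-2.15,0],200],[[0,0,0],[-2,-2.15,0],200],[[0,0,0],[-2,-2.15,0],200],[[0,0,0],[-2,-2.15,0],200],[[0,0,0],[-2,-2.15,0],200],[[0,0,0],[-2,-2.15,0],200],[[0,0,0],[0,0,0],200],[[0,0,0],[0,0,0],200],[[0,0,0],[0,0,0],200]]'; python3 g.py 0.646 0.0097 0.033 70.9
```

```text
time_s: 22.0
eef_pos: [0.4737, 0.3997, 0.1462]
tcp_rot: [0.166, 0.986, -0.001, -0.001]
ft_force: [-0.2, -0.1, -3.1]
finger_gap: 0.46
time_s: 23.8
eef_pos: [0.6452, 0.0109, 0.1467]
tcp_rot: [0.166, 0.986, 0.0, -0.001]
ft_force: [0.6, 0.1, -3.4]
finger_gap: 0.46
t 23.8 p [0.6452 0.0109 0.1467] gap 0.46 F [ 0.6  0.1 -3.4] J [-0.05  0.42  1.64  0.    1.08 -1.29]
turn [-0.    -0.002 -0.001] then shift cm [-0.11 -0.08 11.37]
```

```bash
python3 -m handwheel '[[[0,0,0],[-0.05,-0.05,1],200],[[0,0,0],[-0.05,0,1.5],200],[[0,0,0],[0,0,2],200],[[0,0,0],[0,0,2],200],[[0,0,0],[0,0,2],200],[[0,0,0],[0,0,1.4],200],[[0,0,0],[0,0,1],200],[[0,0,0],[0,0,0.5],200],[[0,0,0],[0,0,0],200],[[0,0,0],[0,0,0],200]]'; python3 look.py 14 270 240 110 125 4 270 100 110 120 4; python3 chk.py 14 0.646 0.0095 160.9 0.037
```

```text
time_s: 24.8
eef_pos: [0.6477, 0.0099, 0.0339]
tcp_rot: [0.166, 0.986, 0.0, 0.001]
ft_force: [0.7, -0.6, -2.0]
finger_gap: 0.463
```

View pics/v14.png

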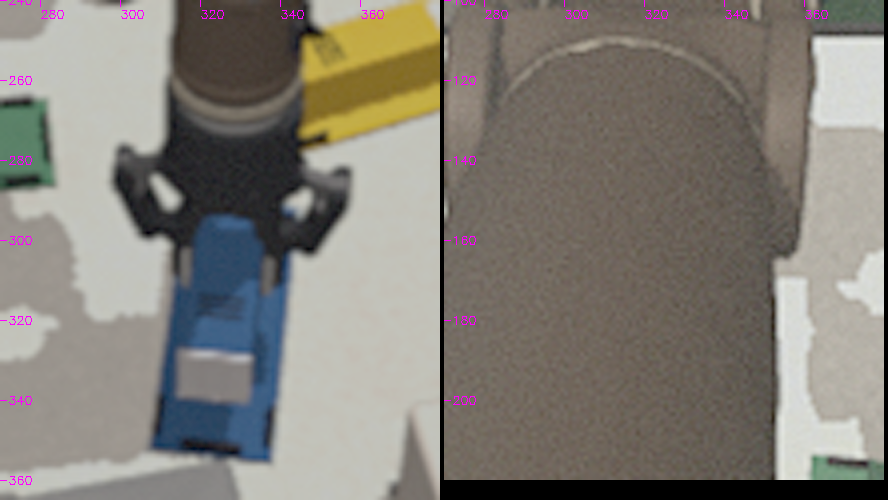

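View pics/c14.png

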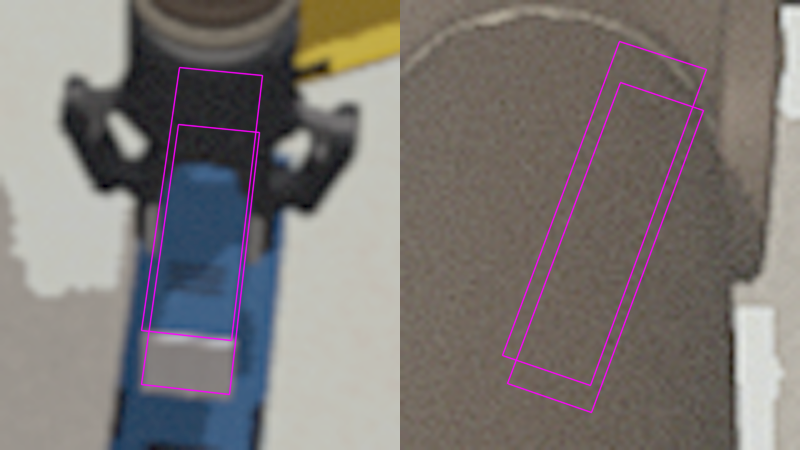

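```bash
python3 -m handwheel '[[[0,0,0],[0.15,0,0.6],200],[[0,0,0],[0,0,0.6],200],[[0,0,0],[0,0,0.6],200],[[0,0,0],[0,0,0.5],200],[[0,0,0],[0,0,0.4],200],[[0,0,0],[0,0,0.3],200],[[0,0,0],[0,0,0.1],200],[[0,0,0],[0,0,0],200],[[0,0,0],[0,0,0],200]]'; python3 -m handwheel '[[[0,0,0],[0,0,0.1],200],[[0,0,0],[0,0,0.1],200],[[0,0,0],[0,0,0],200],[[0,0,0],[0,0,0],200]]';python3 -m handwheel '[[[0,0,0],[0,0,0.1],200],[[0,0,0],[0,0,0],200],[[0,0,0],[0,0,0],200]]'
```

```text
time_s: 25.8
eef_pos: [0.6457, 0.0104, 0.0024]
tcp_rot: [0.166, 0.986, 0.0, 0.0]
ft_force: [0.1, 0.3, -2.7]
finger_gap: 0.461
time_s: 26.2
eef_pos: [0.6454, 0.0104, 0.0002]
tcp_rot: [0.166, 0.986, -0.0, -0.0]
ft_force: [-1.0, 0.4, -2.9]
finger_gap: 0.46
time_s: 26.5
eef_pos: [0.6457, 0.0104, -0.0004]
tcp_rot: [0.166, 0.986, 0.0, 0.0]
ft_force: [-0.9, -0.2, 0.4]
finger_gap: 0.461
```

Touching. A picture before releasing.

```bash
python3 -m handwheel '[[[0,0,0],[0,0,0.05],200],[[0,0,0],[0,0,0],200]]'; python3 look.py 15 270 240 110 125 4 270 100 110 120 4
```

```text
time_s: 26.7
eef_pos: [0.6457, 0.0104, -0.0005]
tcp_rot: [0.166, 0.986, -0.0, 0.0]
ft_force: [-3.1, 0.3, 5.5]
finger_gap: 0.458
```

View pics/v15.png

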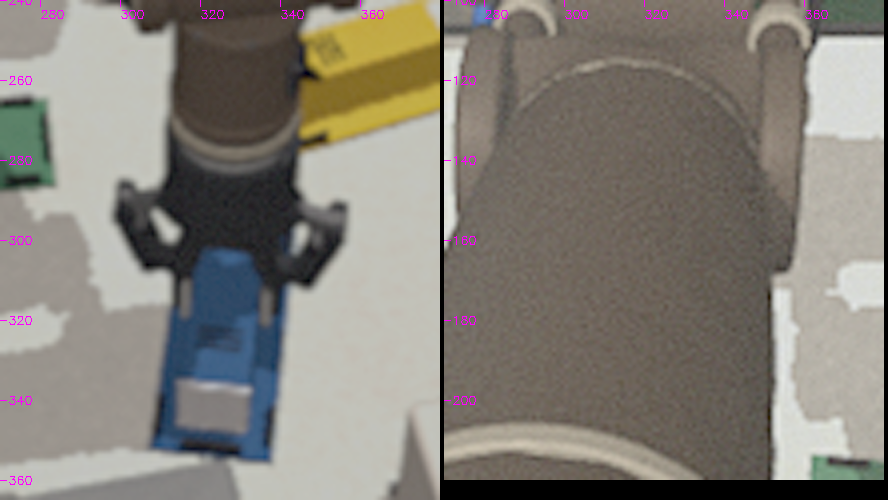

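Inside the end stop, aligned. Release and rise.

```bash
python3 -m handwheel '[[[0,0,0],[0,0,0],150],[[0,0,0],[0,0,0],110],[[0,0,0],[0,0,0],70],[[0,0,0],[0,0,0],40],[[0,0,0],[0,0,0],40],[[0,0,0],[0,0,-0.5],40],[[0,0,0],[0,0,-1],40],[[0,0,0],[0,0,-2],40],[[0,0,0],[0,0,-3],40],[[0,0,0],[0,0,-3],40],[[0,0,0],[0,0,-3],40],[[0,0,0],[0,0,-2.5],40],[[0,0,0],[0,0,0],40],[[0,0,0],[0,0,0],40]]'; python3 - <<'E'
from m import *
crop('pics/top13.png',110,170,90,85,8,'pics/t13.png')
crop('pics/scene13.png',420,215,80,75,8,'pics/s13.png')
for f in('pics/t13.png','pics/s13.png'):
    im=cv2.imread(f).astype(float)/255; cv2.imwrite(f,(255*im**.5).astype(np.uint8))
E
```

```text
time_s: 28.2
eef_pos: [0.6461, 0.0104, 0.1501]
tcp_rot: [0.166, 0.986, 0.0, 0.001]
ft_force: [-0.3, -0.3, -0.7]
finger_gap: 0.844
```

View pics/s13.png

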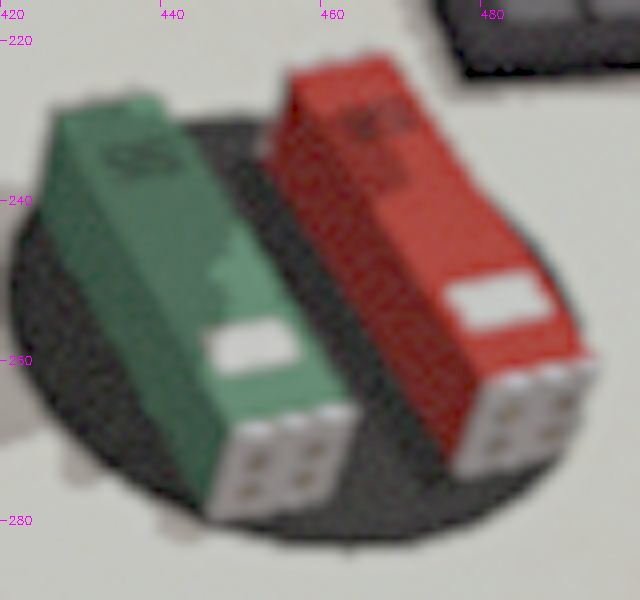

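```bash
python3 - <<'E'
from m import *
ims=viewer.capture('top')[:,:,::-1]; cv2.imwrite('pics/top16.png',ims); cv2.imwrite('pics/scene16.png',viewer.capture('scene')[:,:,::-1])
crop('pics/top16.png',110,170,90,85,8,'pics/t13.png')
f='pics/t13.png'
im=cv2.imread(f).astype(float)/255; cv2.imwrite(f,(255*im**.5).astype(np.uint8))
E
python3 chk.py 16 0.646 0.0095 160.9 0.004
```

```text
(no output)
```

View pics/t13.png

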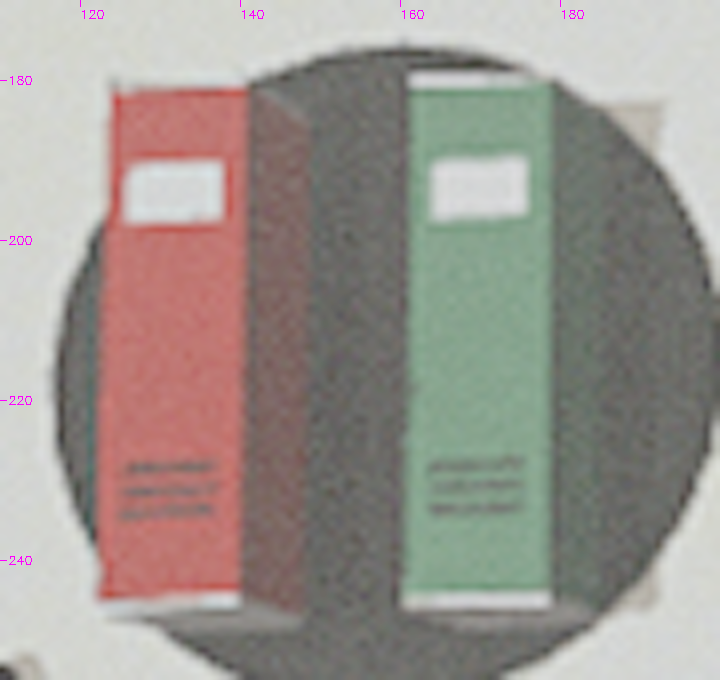

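View pics/c16.png

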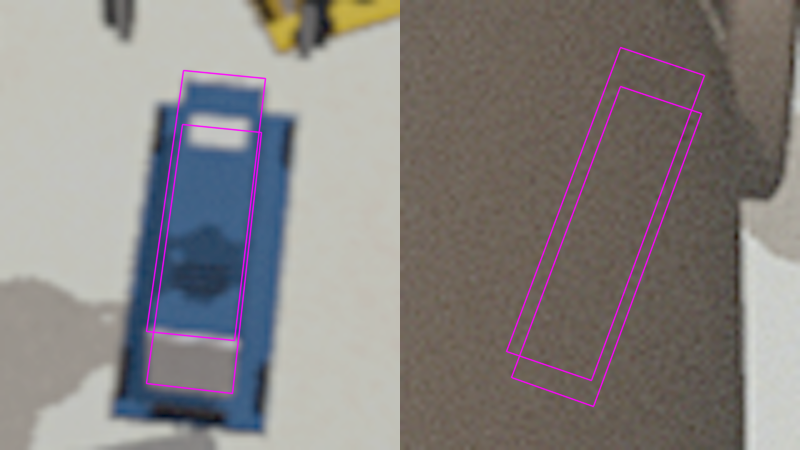

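```bash
python3 - <<'E'
from m import *
T={'green':[(161,179),(179.1,179),(179.1,245.9),(160.3,245.9)],'red':[(124,180),(141,180),(140.3,245.9),(122.3,245.5)]}
S={'green':[(426.9,228.8),(439.4,226.9),(464.6,266.3),(449,268.1)],'red':[(456.3,224),(468.5,221.9),(494.6,259.8),(480.4,262.8)]}
for n in T:
    for o in ([('top',T[n])],[('scene',S[n])],[('top',T[n]),('scene',S[n])]):
        g=np.append(np.mean([ray(o[0][0],p,.047) for p in o[0][1]],0)[:2],0)
        p,r=fit(o,.15,.04,.047,g); print(n,o[0][0],len(o),p[:2].round(4),np.degrees(p[2]).round(2),'res',np.abs(r).max(0).round(1))
E
python3 g.py 0.515 0.355 0.15 90
```

```text
green top 1 [0.5134 0.354 ] 3.04 res [0.4 0.6]
green scene 1 [0.5186 0.3553] 2.33 res [0.8 1.7]
green top 2 [0.5153 0.3549] 2.8 res [1.6 2.4]
red top 1 [0.5119 0.4382] 3.02 res [0.5 1. ]
red scene 1 [0.5169 0.4395] 2.14 res [1.  1.6]
red top 2 [0.5137 0.4392] 2.73 res [1.8 2.4]
t 28.3 p [0.6443 0.0105 0.1474] gap 0.845 F [ 0.2 -0.2 -0.3] J [-0.05  0.42  1.64 -0.    1.09 -1.29]
turn [-0.    -0.002 -0.334] then shift cm [12.93 34.45 -0.26]
```

```bash
python3 g.py 0.5155 0.355 0.1 92.7; python3 -m handwheel '[[[0,0,-0.127],[0,0,0],40],[[0,0,-0.127],[0,0,0],40],[[0,0,-0.127],[0,0,0],40],[[0,0,0],[0,0,0],40]]';  python3 g.py 0.5155 0.355 0.1 92.7
```

```text
t 28.3 p [0.6443 0.0105 0.1474] gap 0.845 F [ 0.2 -0.2 -0.3] J [-0.05  0.42  1.64 -0.    1.09 -1.29]
turn [-0.    -0.002 -0.381] then shift cm [11.24 35.02  4.74]
time_s: 28.7
eef_pos: [0.644, 0.0105, 0.1465]
tcp_rot: [-0.023, 1.0, 0.0, -0.002]
ft_force: [-0.9, 0.0, -1.4]
finger_gap: 0.844
t 28.7 p [0.644  0.0105 0.1465] gap 0.844 F [-0.9  0.  -1.4] J [-0.05  0.42  1.64 -0.    1.09 -1.67]
turn [ 0.    -0.004 -0.   ] then shift cm [11.21 35.02  4.65]
```

```bash
python3 -m handwheel '[[[0,0,0],[0.8,2.5,0],40],[[0,0,0],[0.8,2.5,0],40],[[0,0,0],[0.8,2.5,0],40],[[0,0,0],[0.8,2.5,0],40],[[0,0,0],[0.8,2.5,0],40],[[0,0,0],[0.8,2.5,0],40],[[0,0,0],[0.8,2.5,0],40],[[0,0,0],[0.8,2.5,0],40],[[0,0,0],[0.8,2.5,0],40],[[0,0,0],[0.8,2.5,0],40],[[0,0,0],[0.8,2.5,0],40],[[0,0,0],[0.8,2.5,0],40],[[0,0,0],[0.8,2.5,0],40],[[0,0,0],[0.8,2.5,0],40],[[0,0,0],[0,0,0],40],[[0,0,0],[0,0,0],40],[[0,0,0],[0,0,0],40]]';  python3 g.py 0.5155 0.355 0.045 92.7
```

```text
time_s: 30.4
eef_pos: [0.517, 0.3537, 0.1479]
tcp_rot: [-0.023, 1.0, -0.001, -0.001]
ft_force: [0.8, 0.1, -0.5]
finger_gap: 0.844
t 30.4 p [0.517  0.3537 0.1479] gap 0.844 F [ 0.8  0.1 -0.5] J [ 0.53  0.38  1.69 -0.    1.07 -1.09]
turn [-0.001 -0.001 -0.001] then shift cm [ 0.14  0.13 10.29]
```

```bash
python3 -m handwheel '[[[0,0,0],[0.1,0.1,1],40],[[0,0,0],[0,0,2],40],[[0,0,0],[0,0,2],40],[[0,0,0],[0,0,2],40],[[0,0,0],[0,0,1.5],40],[[0,0,0],[0,0,1],40],[[0,0,0],[0,0,0.5],40],[[0,0,0],[0,0,0],40],[[0,0,0],[0,0,0],40]]';  python3 look.py 17 400 170 110 125 4 80 150 110 120 4; python3 g.py 0.5155 0.355 -0.0014 92.7
```

```text
time_s: 31.3
eef_pos: [0.5167, 0.3561, 0.0494]
tcp_rot: [-0.024, 1.0, 0.0, 0.001]
ft_force: [0.7, -0.4, 0.1]
finger_gap: 0.843
t 31.4 p [0.5168 0.3562 0.0498] gap 0.843 F [ 0.4 -1.4 -0.4] J [ 0.53  0.51  1.73 -0.    0.9  -1.08]
turn [0.001 0.002 0.   ] then shift cm [ 0.14 -0.12  5.12]
```

View pics/v17.png

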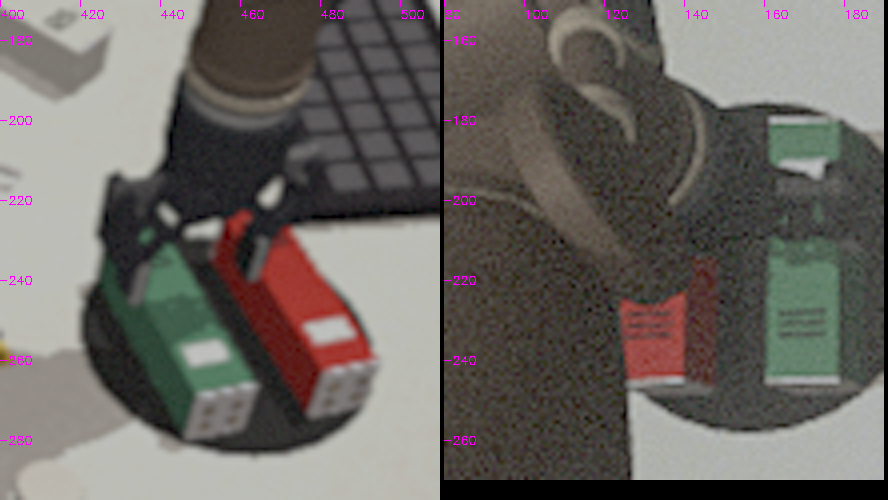

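```bash
python3 - <<'E'
from h import *
for y in(.355-.036,.355+.036): print(proj('scene',[[.516,y,.067],[.527,y,.067],[.505,y,.067]]).round(1).tolist(),proj('top',[[.516,y,.067]]).round(1))
E
python3 -m handwheel '[[[0,0,0],[0.1,-0.1,0.7],40],[[0,0,0],[0,0,0.7],40],[[0,0,0],[0,0,0.6],40],[[0,0,0],[0,0,0],40],[[0,0,0],[0,0,0],40]]';  python3 look.py 18 400 170 110 125 4 80 150 110 120 4; python3 g.py 0.5155 0.355 -0.0014 92.7
```

```text
[[432.3, 242.9], [433.8, 246.0], [430.7, 239.8]] [[182.7 209.1]]
[[458.6, 238.7], [460.3, 241.7], [456.9, 235.6]] [[149.5 208.8]]
time_s: 31.9
eef_pos: [0.5147, 0.3545, 0.0281]
tcp_rot: [-0.024, 1.0, -0.0, -0.0]
ft_force: [-0.2, 0.4, 0.5]
finger_gap: 0.848
t 32.0 p [0.5153 0.3548 0.0288] gap 0.844 F [-0.3 -0.1 -0.6] J [ 0.53  0.54  1.74 -0.    0.86 -1.08]
turn [0. 0. 0.] then shift cm [-0.03  0.02  3.02]
```

View pics/v18.png

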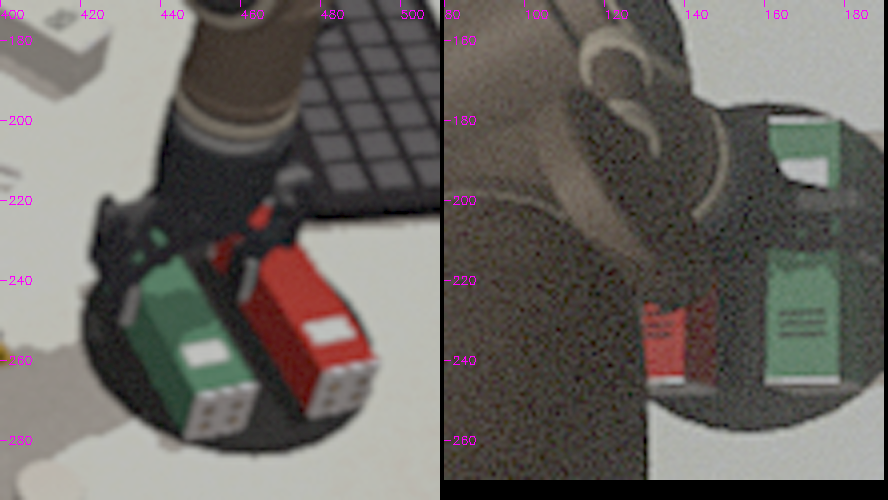

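```bash
python3 -m handwheel '[[[0,0,0],[0,0,0.6],40],[[0,0,0],[0,0,0.6],40],[[0,0,0],[0,0,0.6],40],[[0,0,0],[0,0,0.6],40],[[0,0,0],[0,0,0.4],40],[[0,0,0],[0,0,0.2],40],[[0,0,0],[0,0,0],40],[[0,0,0],[0,0,0],40]]';  python3 look.py 19 400 170 110 125 4 80 150 110 120 4; python3 g.py 0.5155 0.355 -0.0014 92.7
```

```text
time_s: 32.8
eef_pos: [0.5152, 0.3548, -0.0012]
tcp_rot: [-0.024, 1.0, 0.0, 0.0]
ft_force: [0.4, -0.3, 0.1]
finger_gap: 0.838
t 32.9 p [ 0.5154  0.3548 -0.001 ] gap 0.845 F [-0.5 -0.3  0.7] J [ 0.53  0.59  1.74 -0.    0.81 -1.08]
turn [0.    0.001 0.   ] then shift cm [-0.01  0.02  0.04]
```

View pics/v19.png

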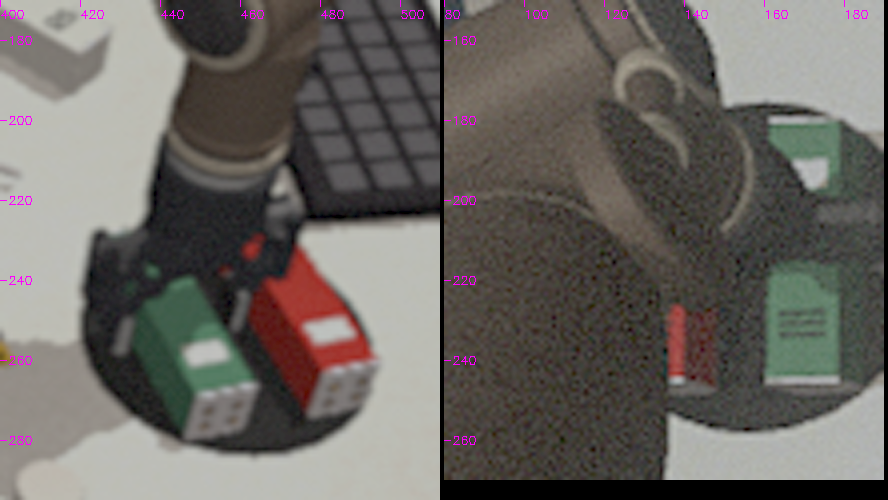

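```bash
python3 -m handwheel '[[[0,0,0],[0,0,0],80],[[0,0,0],[0,0,0],110],[[0,0,0],[0,0,0],130],[[0,0,0],[0,0,0],150],[[0,0,0],[0,0,0],170],[[0,0,0],[0,0,0],170],[[0,0,0],[0,0,0],200],[[0,0,0],[0,0,0],200],[[0,0,0],[0,0,0],200]]' 60; python3 -m handwheel '[[[0,0,0],[0,0,-0.3],200],[[0,0,0],[0,0,-0.5],200],[[0,0,0],[0,0,-1],200],[[0,0,0],[0,0,-1.2],200],[[0,0,0],[0,0,-1.5],200],[[0,0,0],[0,0,-1.5],200],[[0,0,0],[0,0,-1.5],200],[[0,0,0],[0,0,-1.5],200],[[0,0,0],[0,0,-1.5],200],[[0,0,0],[0,0,-1.5],200],[[0,0,0],[0,0,-1.5],200],[[0,0,0],[0,0,-1],200],[[0,0,0],[0,0,-0.5],200],[[0,0,0],[0,0,0],200],[[0,0,0],[0,0,0],200]]'; python3 look.py 20 400 150 110 125 4 80 150 110 120 4;python3 g.py 0.479 -0.159 0.148 -4.9
```

```text
time_s: 33.8
eef_pos: [0.5153, 0.3546, -0.001]
tcp_rot: [-0.024, 1.0, -0.0, 0.0]
ft_force: [0.2, -2.0, 5.4]
finger_gap: 0.46
time_s: 35.3
eef_pos: [0.5146, 0.3543, 0.148]
tcp_rot: [-0.024, 1.0, -0.0, -0.001]
ft_force: [-0.3, -0.0, -4.4]
finger_gap: 0.46
t 35.4 p [0.5143 0.3542 0.1475] gap 0.458 F [-0.4  0.1 -4.4] J [ 0.53  0.38  1.69  0.    1.07 -1.08]
turn [-2.000e-03 -1.000e-03  1.703e+00] then shift cm [-5.143e+01  8.600e-01 -5.000e-02]
```

View pics/v20.png

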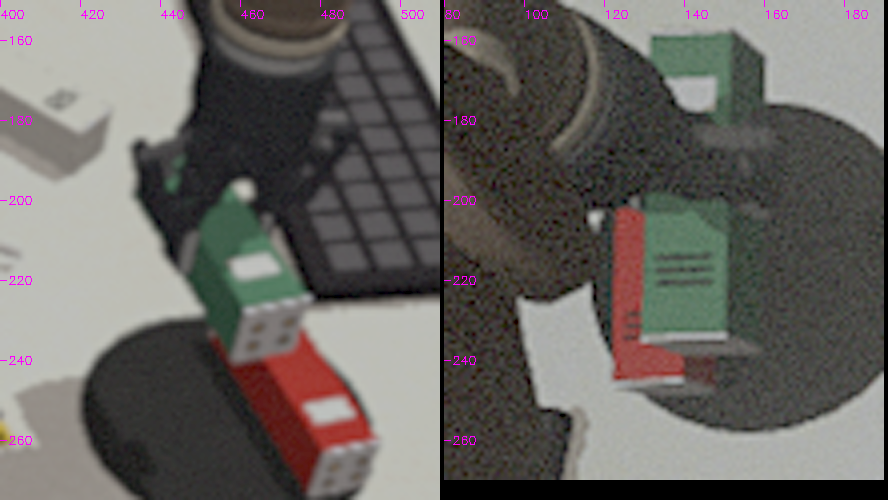

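```bash
python3 -m handwheel '[[[0,0,0.08],[0,0,0],200],[[0,0,0.13],[0,0,0],200],[[0,0,0.14],[0,0,0],200],[[0,0,0.14],[0,0,0],200],[[0,0,0.14],[0,0,0],200],[[0,0,0.14],[0,0,0],200],[[0,0,0.14],[0,0,0],200],[[0,0,0.14],[0,0,0],200],[[0,0,0.14],[0,0,0],200],[[0,0,0.14],[0,0,0],200],[[0,0,0.14],[0,0,0],200],[[0,0,0.14],[0,0,0],200],[[0,0,0.093],[0,0,0],200],[[0,0,0],[0,0,0],200],[[0,0,0],[0,0,0],200]]'; python3 -m handwheel '[[[0,0,0],[-1.4,0,0],200],[[0,0,0],[-3,0.05,0],200],[[0,0,0],[-3,0.05,0],200],[[0,0,0],[-3,0.05,0],200],[[0,0,0],[-3,0.05,0],200],[[0,0,0],[-3,0.05,0],200],[[0,0,0],[-3,0.05,0],200],[[0,0,0],[-3,0.05,0],200],[[0,0,0],[-3,0.05,0],200],[[0,0,0],[-3,0.05,0],200],[[0,0,0],[-3,0.05,0],200],[[0,0,0],[-3,0.05,0],200],[[0,0,0],[-3,0.05,0],200],[[0,0,0],[-3,0.05,0],200],[[0,0,0],[-3,0.05,0],200],[[0,0,0],[-3,0.05,0],200],[[0,0,0],[-3,0.05,0],200],[[0,0,0],[-2,0,0],200],[[0,0,0],[0,0,0],200],[[0,0,0],[0,0,0],200]]';python3 g.py 0.479 -0.159 0.033 -4.9
```

```text
time_s: 36.9
eef_pos: [0.5147, 0.3544, 0.1479]
tcp_rot: [0.736, 0.677, -0.001, -0.0]
ft_force: [-0.8, -0.5, -4.3]
finger_gap: 0.466
time_s: 38.9
eef_pos: [0.4786, -0.1586, 0.1487]
tcp_rot: [0.737, 0.676, -0.0, -0.0]
ft_force: [0.6, -0.8, -4.8]
finger_gap: 0.46
t 38.9 p [ 0.4786 -0.1586  0.1487] gap 0.46 F [ 0.6 -0.8 -4.8] J [-0.41  0.16  1.97  0.    1.01 -0.32]
turn [-0.001 -0.    -0.001] then shift cm [-0.03  0.05 11.57]
```

```bash
python3 -m handwheel '[[[0,0,0],[0,0,1],200],[[0,0,0],[0,0,1.5],200],[[0,0,0],[0,0,2],200],[[0,0,0],[0,0,2],200],[[0,0,0],[0,0,2],200],[[0,0,0],[0,0,1.5],200],[[0,0,0],[0,0,1],200],[[0,0,0],[0,0,0.5],200],[[0,0,0],[0,0,0],200],[[0,0,0],[0,0,0],200]]'; python3 look.py 21 190 190 110 125 4 340 170 110 110 4; python3 g.py 0.479 -0.159 0.0 -4.9; python3 chk.py 21 0.479 -0.159 85.1 0.038
```

```text
time_s: 39.9
eef_pos: [0.48, -0.1582, 0.0342]
tcp_rot: [0.736, 0.677, 0.0, 0.001]
ft_force: [0.2, 0.5, -3.3]
finger_gap: 0.461
t 40.0 p [ 0.4803 -0.1585  0.0346] gap 0.459 F [-0.3  1.1 -4.1] J [-0.4   0.35  2.03  0.    0.77 -0.32]
turn [0.002 0.001 0.001] then shift cm [-0.06 -0.13  3.46]
```

View pics/v21.png

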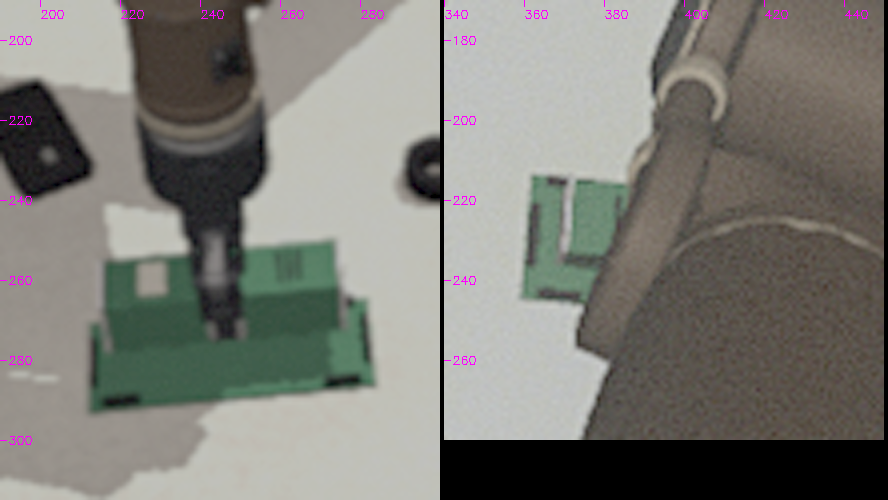

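View pics/c21.png

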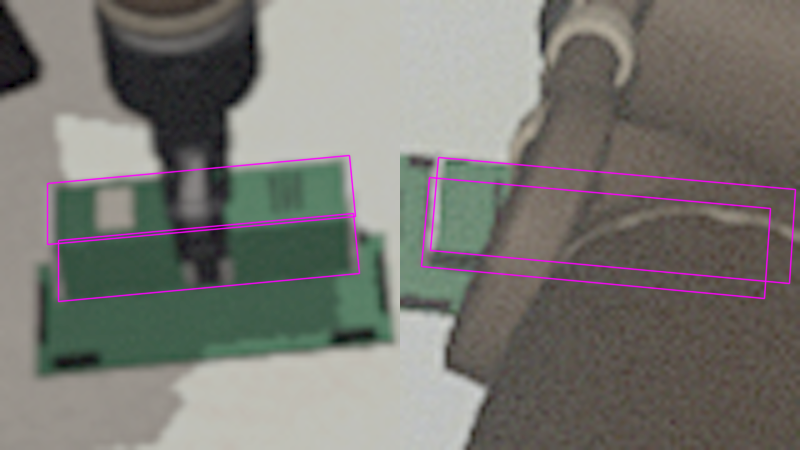

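Green is level and within about 2 mm of the prediction. Lower to contact.

```bash
python3 -m handwheel '[[[0,0,0],[-0.05,-0.1,0.6],200],[[0,0,0],[0,0,0.6],200],[[0,0,0],[0,0,0.6],200],[[0,0,0],[0,0,0.5],200],[[0,0,0],[0,0,0.4],200],[[0,0,0],[0,0,0.3],200],[[0,0,0],[0,0,0.1],200],[[0,0,0],[0,0,0],200],[[0,0,0],[0,0,0],200]]'; python3 -m handwheel '[[[0,0,0],[0,0,0.1],200],[[0,0,0],[0,0,0.1],200],[[0,0,0],[0,0,0],200],[[0,0,0],[0,0,0],200]]';python3 -m handwheel '[[[0,0,0],[0,0,0.1],200],[[0,0,0],[0,0,0],200],[[0,0,0],[0,0,0],200]]'
```

```text
time_s: 40.9
eef_pos: [0.4786, -0.1587, 0.0028]
tcp_rot: [0.737, 0.676, 0.0, 0.0]
ft_force: [-0.5, -0.6, -3.8]
finger_gap: 0.461
time_s: 41.3
eef_pos: [0.4783, -0.1586, 0.0007]
tcp_rot: [0.737, 0.676, -0.0, -0.0]
ft_force: [0.4, 0.7, -4.6]
finger_gap: 0.465
time_s: 41.6
eef_pos: [0.4785, -0.1587, -0.0]
tcp_rot: [0.737, 0.676, 0.0, 0.0]
ft_force: [-0.2, 0.4, -1.7]
finger_gap: 0.458
```

```bash
python3 -m handwheel '[[[0,0,0],[0,0,0.05],200],[[0,0,0],[0,0,0],200],[[0,0,0],[0,0,0],200]]'; python3 look.py 22 190 190 110 125 4 340 170 110 110 4
```

```text
time_s: 41.9
eef_pos: [0.4786, -0.1587, -0.0]
tcp_rot: [0.736, 0.676, -0.0, 0.0]
ft_force: [-1.9, 0.9, 5.3]
finger_gap: 0.461
```

View pics/v22.png

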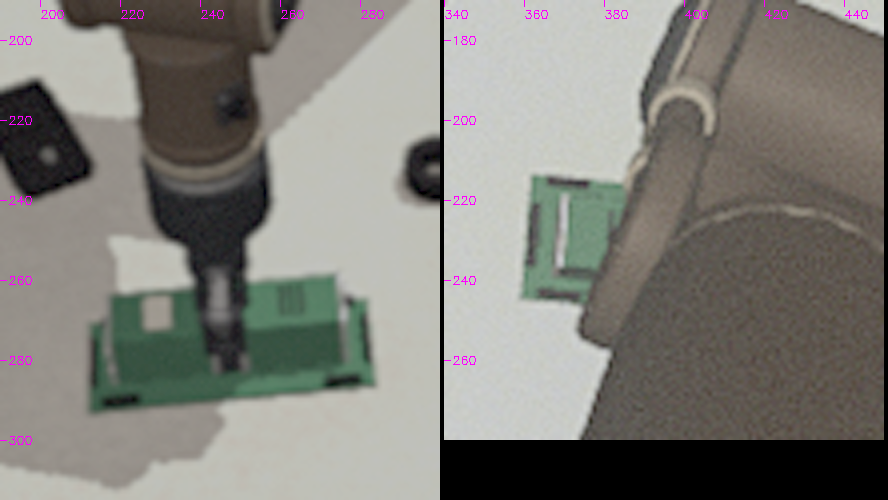

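Green rests inside the stops. Release, rise; then red.

```bash
python3 -m handwheel '[[[0,0,0],[0,0,0],150],[[0,0,0],[0,0,0],110],[[0,0,0],[0,0,0],70],[[0,0,0],[0,0,0],40],[[0,0,0],[0,0,0],40],[[0,0,0],[0,0,-0.5],40],[[0,0,0],[0,0,-1],40],[[0,0,0],[0,0,-2],40],[[0,0,0],[0,0,-3],40],[[0,0,0],[0,0,-3],40],[[0,0,0],[0,0,-3],40],[[0,0,0],[0,0,-2.5],40],[[0,0,0],[0,0,0],40],[[0,0,0],[0,0,0],40]]'; python3 g.py 0.515 0.4392 0.148 92.7
```

```text
time_s: 43.4
eef_pos: [0.4789, -0.1588, 0.1504]
tcp_rot: [0.737, 0.676, 0.0, 0.001]
ft_force: [0.0, -0.0, -0.2]
finger_gap: 0.84
t 43.4 p [ 0.4789 -0.1588  0.1504] gap 0.84 F [ 0.  -0.  -0.2] J [-0.41  0.16  1.97 -0.    1.01 -0.32]
turn [ 1.000e-03  3.000e-03 -1.703e+00] then shift cm [-6.43 59.56  0.24]
```

```bash
python3 -m handwheel '[[[0,0,-0.14],[0,0,0],40],[[0,0,-0.14],[0,0,0],40],[[0,0,-0.14],[0,0,0],40],[[0,0,-0.14],[0,0,0],40],[[0,0,-0.14],[0,0,0],40],[[0,0,-0.14],[0,0,0],40],[[0,0,-0.14],[0,0,0],40],[[0,0,-0.14],[0,0,0],40],[[0,0,-0.14],[0,0,0],40],[[0,0,-0.14],[0,0,0],40],[[0,0,-0.14],[0,0,0],40],[[0,0,-0.14],[0,0,0],40],[[0,0,-0.023],[0,0,0],40]]'; python3 -m handwheel '[[[0,0,0],[-0.36,3.31,0],40],[[0,0,0],[-0.36,3.31,0],40],[[0,0,0],[-0.36,3.31,0],40],[[0,0,0],[-0.36,3.31,0],40],[[0,0,0],[-0.36,3.31,0],40],[[0,0,0],[-0.36,3.31,0],40],[[0,0,0],[-0.36,3.31,0],40],[[0,0,0],[-0.36,3.31,0],40],[[0,0,0],[-0.36,3.31,0],40],[[0,0,0],[-0.36,3.31,0],40],[[0,0,0],[-0.36,3.31,0],40],[[0,0,0],[-0.36,3.31,0],40],[[0,0,0],[-0.36,3.31,0],40],[[0,0,0],[-0.36,3.31,0],40],[[0,0,0],[-0.36,3.31,0],40],[[0,0,0],[-0.36,3.31,0],40],[[0,0,0],[-0.36,3.31,0],40],[[0,0,0],[-0.36,3.31,0],40],[[0,0,0],[0,0,0],40],[[0,0,0],[0,0,0],40]]'; python3 g.py 0.515 0.4392 0.045 92.7; python3 - <<'E'
from h import *
for n in("scene","top"): cv2.imwrite(f"pics/{n}23.png",viewer.capture(n)[:,:,::-1])
E
python3 chk.py 23 0.479 -0.159 85.1 0.004
```

```text
time_s: 44.7
eef_pos: [0.477, -0.158, 0.1475]
tcp_rot: [-0.024, 1.0, 0.001, -0.002]
ft_force: [0.0, 0.8, 0.2]
finger_gap: 0.842
time_s: 46.7
eef_pos: [0.5139, 0.4396, 0.1476]
tcp_rot: [-0.024, 1.0, -0.001, -0.001]
ft_force: [-0.4, -0.5, 0.4]
finger_gap: 0.837
t 46.7 p [0.5139 0.4396 0.1476] gap 0.837 F [-0.4 -0.5  0.4] J [ 0.64  0.47  1.56 -0.    1.11 -0.97]
turn [-0.002 -0.002  0.   ] then shift cm [-0.1  -0.04 10.26]
```

View pics/scene23.png

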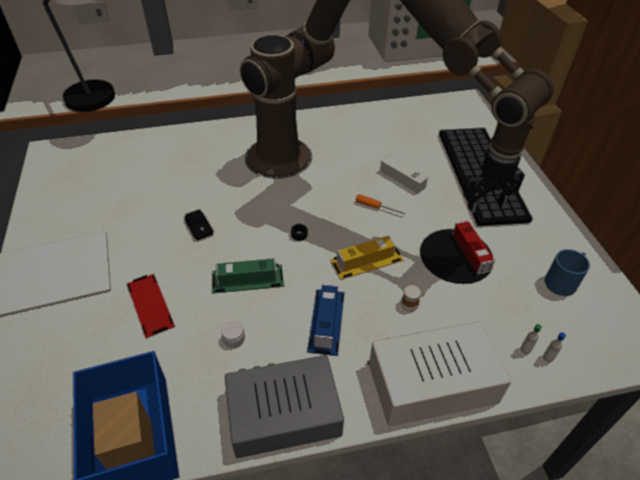

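View pics/c23.png

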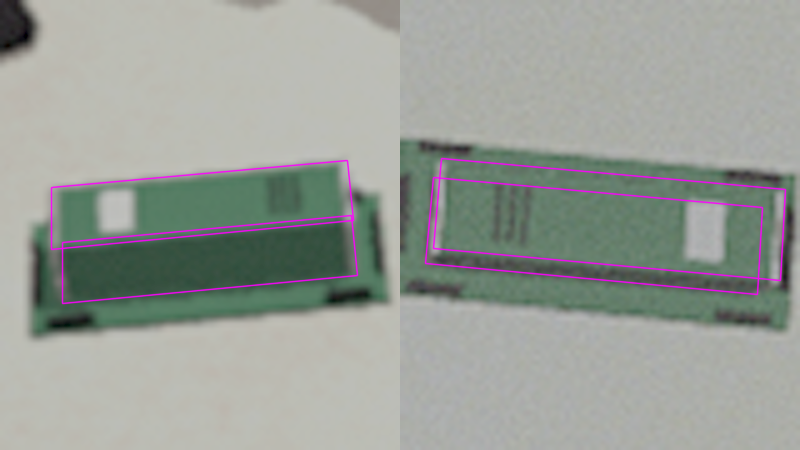

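Three seated well; jar and tin in place. Descend on red (scene (472,250)).

```bash
python3 -m handwheel '[[[0,0,0],[-0.1,0,1],40],[[0,0,0],[0,0,2],40],[[0,0,0],[0,0,2],40],[[0,0,0],[0,0,2],40],[[0,0,0],[0,0,2],40],[[0,0,0],[0,0,1.5],40],[[0,0,0],[0,0,1],40],[[0,0,0],[0,0,0.5],40],[[0,0,0],[0,0,0],40],[[0,0,0],[0,0,0],40]]';  python3 look.py 24 400 170 110 125 4 80 150 110 120 4; python3 g.py 0.515 0.4392 -0.0014 92.7
```

```text
time_s: 47.8
eef_pos: [0.5166, 0.4401, 0.03]
tcp_rot: [-0.024, 1.0, 0.0, 0.001]
ft_force: [-0.3, -0.2, 0.7]
finger_gap: 0.848
t 47.9 p [0.5168 0.4403 0.0305] gap 0.845 F [-0.4 -0.1  0. ] J [ 0.64  0.62  1.6  -0.    0.92 -0.98]
turn [0.001 0.002 0.   ] then shift cm [ 0.19 -0.1   3.19]
```

View pics/v24.png

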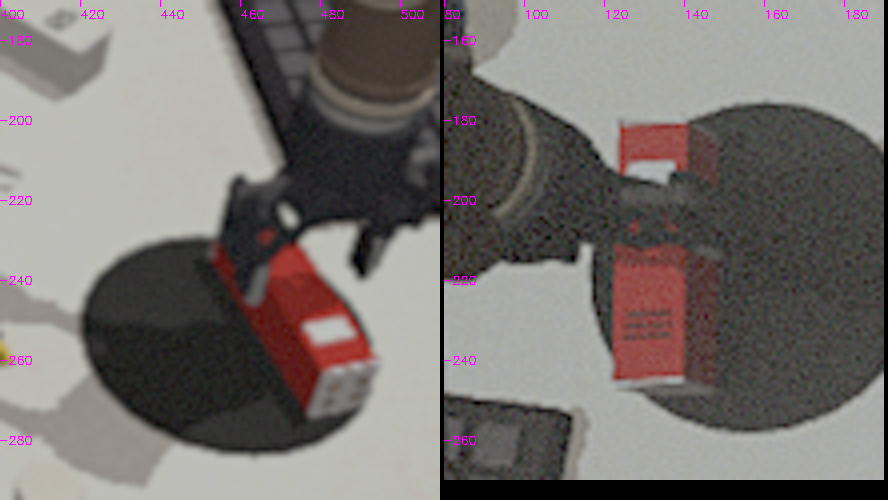

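Tips at (461,246) and (490,239), red between them. Down and close.

```bash
python3 -m handwheel '[[[0,0,0],[0.1,-0.1,0.6],40],[[0,0,0],[0,0,0.6],40],[[0,0,0],[0,0,0.6],40],[[0,0,0],[0,0,0.6],40],[[0,0,0],[0,0,0.4],40],[[0,0,0],[0,0,0.3],40],[[0,0,0],[0,0,0],40],[[0,0,0],[0,0,0],40]]';  python3 look.py 25 400 170 110 125 4 80 150 110 120 4; python3 -m handwheel '[[[0,0,0],[0,0,0],80],[[0,0,0],[0,0,0],110],[[0,0,0],[0,0,0],130],[[0,0,0],[0,0,0],150],[[0,0,0],[0,0,0],170],[[0,0,0],[0,0,0],170],[[0,0,0],[0,0,0],200],[[0,0,0],[0,0,0],200],[[0,0,0],[0,0,0],200]]' 60
```

```text
time_s: 48.7
eef_pos: [0.5151, 0.4387, -0.0018]
tcp_rot: [-0.024, 1.0, 0.0, 0.0]
ft_force: [0.4, 0.4, 0.8]
finger_gap: 0.842
time_s: 49.7
eef_pos: [0.5154, 0.4392, -0.0013]
tcp_rot: [-0.024, 1.0, 0.0, 0.0]
ft_force: [0.2, 1.6, 4.2]
finger_gap: 0.457
```

View pics/v25.png

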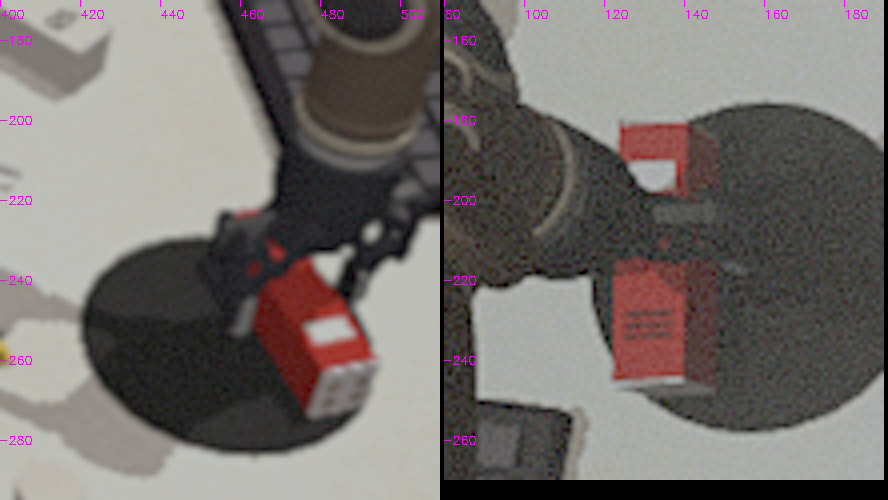

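```bash
python3 -m handwheel '[[[0,0,0],[0,0,-0.3],200],[[0,0,0],[0,0,-0.5],200],[[0,0,0],[0,0,-1],200],[[0,0,0],[0,0,-1.2],200],[[0,0,0],[0,0,-1.5],200],[[0,0,0],[0,0,-1.5],200],[[0,0,0],[0,0,-1.5],200],[[0,0,0],[0,0,-1.5],200],[[0,0,0],[0,0,-1.5],200],[[0,0,0],[0,0,-1.5],200],[[0,0,0],[0,0,-1.5],200],[[0,0,0],[0,0,-1],200],[[0,0,0],[0,0,-0.5],200],[[0,0,0],[0,0,0],200],[[0,0,0],[0,0,0],200]]'; python3 look.py 26 400 150 110 125 4 80 150 110 120 4;python3 g.py 0.5096 -0.4042 0.148 105.9
```

```text
time_s: 51.2
eef_pos: [0.5146, 0.4383, 0.1475]
tcp_rot: [-0.024, 1.0, -0.0, -0.001]
ft_force: [0.5, 0.1, -3.5]
finger_gap: 0.465
t 51.3 p [0.5143 0.4381 0.1469] gap 0.457 F [ 1.1 -0.6 -4.2] J [ 0.64  0.47  1.56 -0.    1.11 -0.98]
turn [-0.001 -0.002 -0.23 ] then shift cm [ 23.53 -80.87  -0.11]
```

View pics/v26.png

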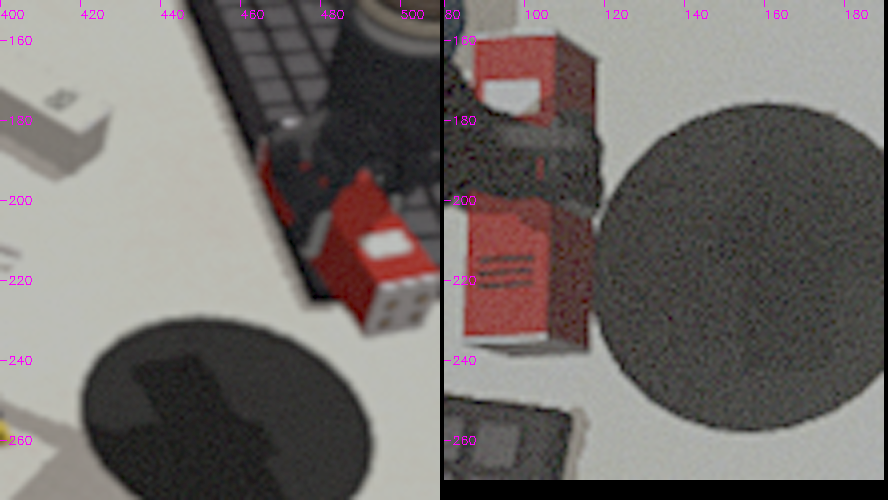

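```bash
python3 -m handwheel '[[[0,0,-0.07],[0,0,0],200],[[0,0,-0.09],[0,0,0],200],[[0,0,-0.07],[0,0,0],200],[[0,0,0],[0.4,-1.4,0],200],[[0,0,0],[0.84,-2.89,0],200],[[0,0,0],[0.84,-2.89,0],200],[[0,0,0],[0.84,-2.89,0],200],[[0,0,0],[0.84,-2.89,0],200],[[0,0,0],[0.84,-2.89,0],200],[[0,0,0],[0.84,-2.89,0],200],[[0,0,0],[0.84,-2.89,0],200],[[0,0,0],[0.84,-2.89,0],200],[[0,0,0],[0.84,-2.89,0],200],[[0,0,0],[0.84,-2.89,0],200],[[0,0,0],[0.84,-2.89,0],200],[[0,0,0],[0.84,-2.89,0],200],[[0,0,0],[0.4,-1.4,0],200],[[0,0,0],[0,0,0],200]]'; python3 g.py 0.5096 -0.4042 0.148 105.9
```

```text
time_s: 53.1
eef_pos: [0.5123, 0.0462, 0.148]
tcp_rot: [-0.136, 0.991, -0.0, -0.0]
ft_force: [0.5, 0.2, -4.0]
finger_gap: 0.459
t 53.1 p [0.5123 0.0462 0.148 ] gap 0.459 F [ 0.5  0.2 -4. ] J [ 0.01  0.18  1.95 -0.    1.01 -1.84]
turn [-0.    -0.001 -0.005] then shift cm [ 12.6  -43.24   0.  ]
```

```bash
python3 -m handwheel '[[[0,0,-0.005],[0.42,-1.44,0],200],[[0,0,0],[0.84,-2.88,0],200],[[0,0,0],[0.84,-2.88,0],200],[[0,0,0],[0.84,-2.88,0],200],[[0,0,0],[0.84,-2.88,0],200],[[0,0,0],[0.84,-2.88,0],200],[[0,0,0],[0.84,-2.88,0],200],[[0,0,0],[0.84,-2.88,0],200],[[0,0,0],[0.84,-2.88,0],200],[[0,0,0],[0.84,-2.88,0],200],[[0,0,0],[0.84,-2.88,0],200],[[0,0,0],[0.84,-2.88,0],200],[[0,0,0],[0.84,-2.88,0],200],[[0,0,0],[0.84,-2.88,0],200],[[0,0,0],[0.84,-2.88,0],200],[[0,0,0],[0.42,-1.44,0],200],[[0,0,0],[0,0,0],200],[[0,0,0],[0,0,0],200],[[0,0,0],[0,0,0],200]]'; python3 g.py 0.5096 -0.4042 0.033 105.9
```

```text
time_s: 55.0
eef_pos: [0.5121, -0.3996, 0.1477]
tcp_rot: [-0.141, 0.99, 0.001, -0.0]
ft_force: [0.8, 0.4, -3.6]
finger_gap: 0.457
t 55.0 p [ 0.5121 -0.3996  0.1477] gap 0.457 F [ 0.8  0.4 -3.6] J [-0.73  0.43  1.63  0.    1.09 -2.58]
turn [ 0.002 -0.     0.006] then shift cm [ 0.37 -0.37 11.47]
```

```bash
python3 -m handwheel '[[[0,0,0.006],[0.2,-0.2,1],200],[[0,0,0],[0.1,-0.1,1.5],200],[[0,0,0],[0,0,2],200],[[0,0,0],[0,0,2],200],[[0,0,0],[0,0,2],200],[[0,0,0],[0,0,1.5],200],[[0,0,0],[0,0,1],200],[[0,0,0],[0,0,0.5],200],[[0,0,0],[0,0,0],200],[[0,0,0],[0,0,0],200]]'; python3 look.py 27 100 220 110 125 4 450 150 110 120 4; python3 g.py 0.5096 -0.4042 0.0 105.9; python3 chk.py 27 0.5096 -0.4042 15.9 0.037
```

```text
time_s: 56.0
eef_pos: [0.5107, -0.406, 0.034]
tcp_rot: [-0.138, 0.99, -0.001, 0.001]
ft_force: [-0.5, -0.7, -4.3]
finger_gap: 0.463
t 56.1 p [ 0.511  -0.4062  0.0345] gap 0.463 F [-0.4 -0.4 -4.1] J [-0.74  0.57  1.67 -0.    0.9  -2.59]
turn [-0.002  0.001 -0.001] then shift cm [0.08 0.23 3.45]
```

View pics/v27.png

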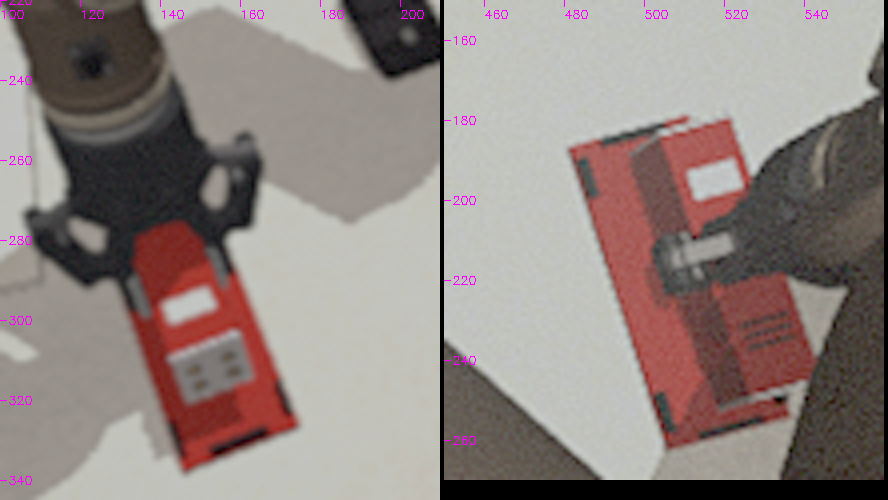

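View pics/c27.png

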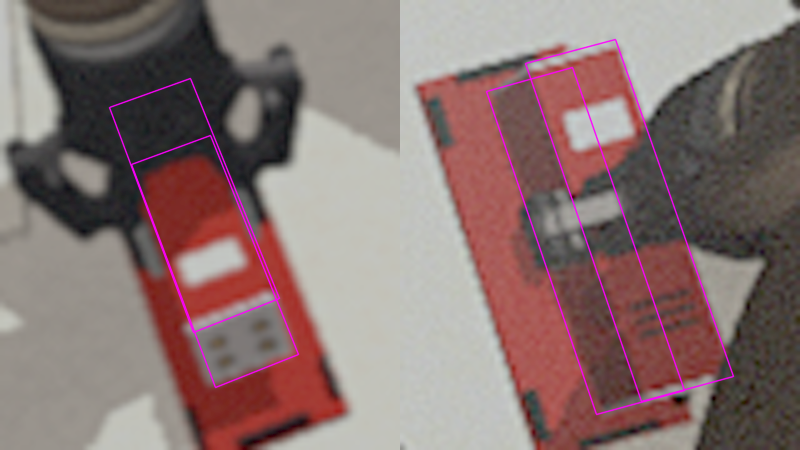

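```bash
python3 -m handwheel '[[[0,0,0],[0.05,0.2,0.6],200],[[0,0,0],[0,0,0.6],200],[[0,0,0],[0,0,0.6],200],[[0,0,0],[0,0,0.5],200],[[0,0,0],[0,0,0.4],200],[[0,0,0],[0,0,0.3],200],[[0,0,0],[0,0,0.1],200],[[0,0,0],[0,0,0],200],[[0,0,0],[0,0,0],200]]'; python3 -m handwheel '[[[0,0,0],[0,0,0.1],200],[[0,0,0],[0,0,0.1],200],[[0,0,0],[0,0,0],200],[[0,0,0],[0,0,0],200]]';python3 -m handwheel '[[[0,0,0],[0,0,0.1],200],[[0,0,0],[0,0,0],200],[[0,0,0],[0,0,0],200]]'
```

```text
time_s: 57.0
eef_pos: [0.5093, -0.4038, 0.0024]
tcp_rot: [-0.138, 0.99, -0.0, 0.0]
ft_force: [0.1, 0.4, -3.7]
finger_gap: 0.461
time_s: 57.4
eef_pos: [0.509, -0.4035, 0.0002]
tcp_rot: [-0.138, 0.99, 0.0, -0.0]
ft_force: [-0.2, 0.4, -4.3]
finger_gap: 0.461
time_s: 57.7
eef_pos: [0.5092, -0.4037, -0.0003]
tcp_rot: [-0.138, 0.99, -0.0, 0.0]
ft_force: [-0.9, 0.4, -0.1]
finger_gap: 0.462
```

```bash
python3 -m handwheel '[[[0,0,0],[0,0,0.05],200],[[0,0,0],[0,0,0],200],[[0,0,0],[0,0,0],200]]'; python3 look.py 28 100 220 110 125 4 450 150 110 120 4
```

```text
time_s: 58.0
eef_pos: [0.5092, -0.4038, -0.0003]
tcp_rot: [-0.138, 0.99, -0.0, 0.0]
ft_force: [-2.4, 0.4, 5.6]
finger_gap: 0.458
```

View pics/v28.png

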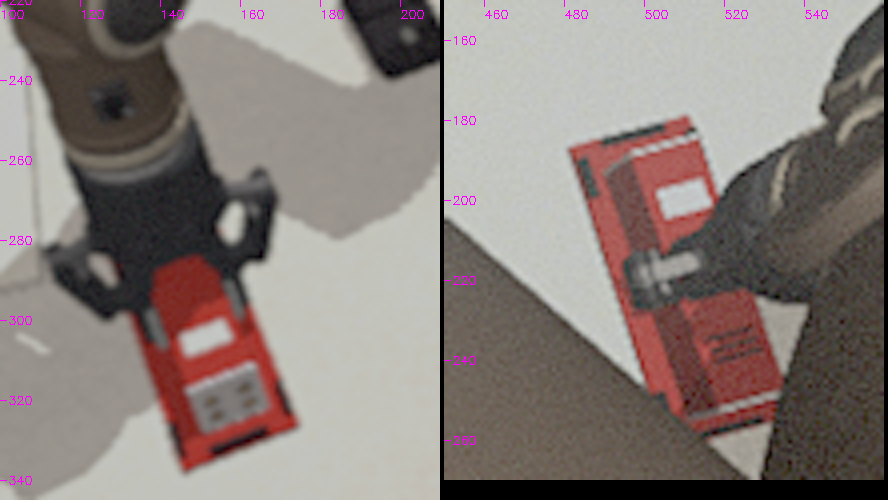

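Inside the stops. Release, rise and move back toward the base to clear the view.

```bash
python3 -m handwheel '[[[0,0,0],[0,0,0],150],[[0,0,0],[0,0,0],110],[[0,0,0],[0,0,0],70],[[0,0,0],[0,0,0],40],[[0,0,0],[0,0,0],40],[[0,0,0],[0,0,-0.5],40],[[0,0,0],[0,0,-1],40],[[0,0,0],[0,0,-2],40],[[0,0,0],[0,0,-3],40],[[0,0,0],[0,0,-3],40],[[0,0,0],[0,0,-3],40],[[0,0,0],[0,0,-2.5],40],[[0,0,0],[2,0,0],40],[[0,0,0],[3,0,0],40],[[0,0,0],[3,0,0],40],[[0,0,0],[3,0,0],40],[[0,0,0],[3,0,0],40],[[0,0,0],[0,0,0],40],[[0,0,0],[0,0,0],40]]'; python3 look.py 29 100 200 110 145 4 450 150 110 120 4; python3 chk.py 29 0.5096 -0.4042 15.9 0.004
```

```text
time_s: 60.0
eef_pos: [0.373, -0.4416, 0.1482]
tcp_rot: [-0.137, 0.991, 0.0, -0.0]
ft_force: [-1.0, 0.1, -0.0]
finger_gap: 0.846
```

View pics/c29.png

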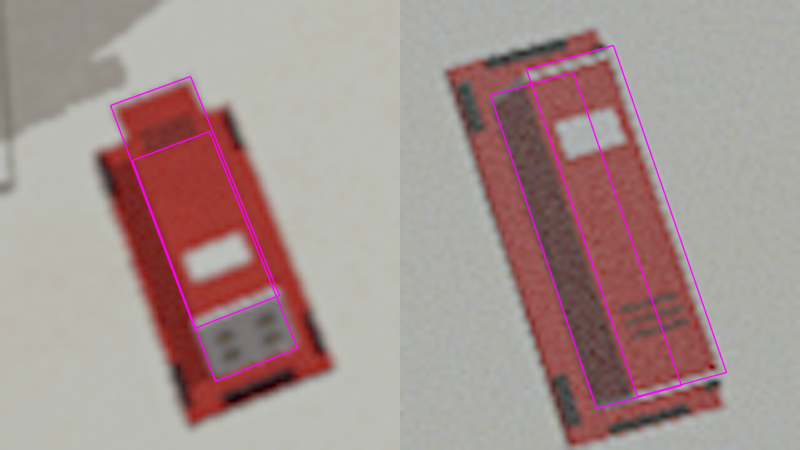

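View pics/top29.png

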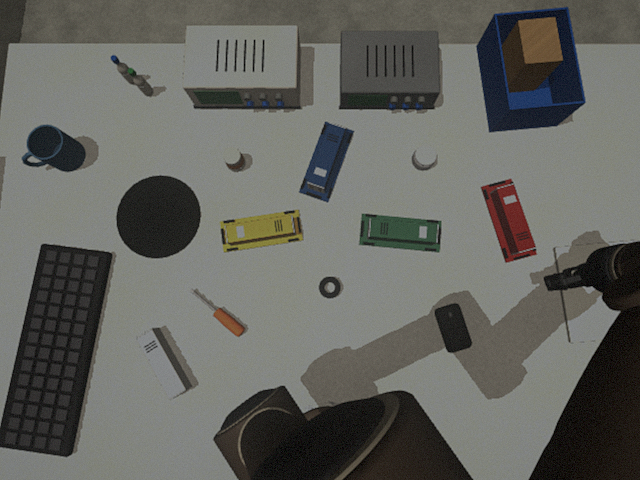

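View pics/scene29.png

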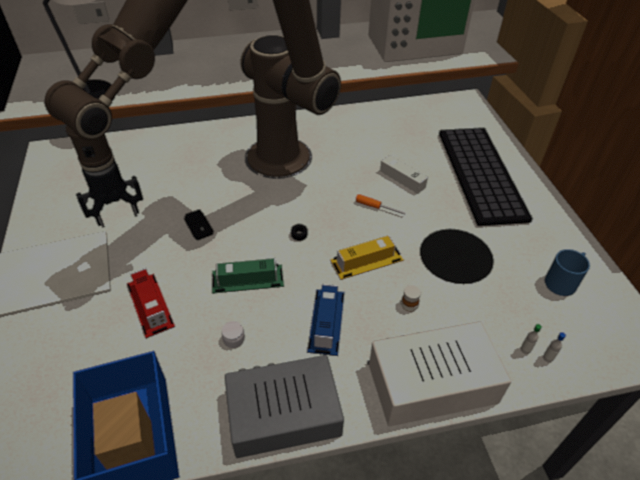

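All four modules sit in their own cradles. The jar (top (235,160)) and tin (top (424,158)) are where they started, and the arm is clear.

```bash
python3 - <<'E'
from workcell import ctrl
print(ctrl.hand_in())
E
```

```text
the job is handed in; nothing more can be done
None
```

All four modules are in their own colours' cradles, and I handed the job in at about 60 s of the 128 s allowed. I took yellow and blue off the top first, then green and red. Each was carried level and lowered until the wrist force showed contact, at most 6 N.

- **Last checks:** The final pictures from both cameras show every module flat inside its stops, within about 2–3 mm of its cradle's centre. The jar and tin look unmoved at their starting pixels, nothing fell, and the arm stood clear with the gripper open.
- **Height reading disagreed:** The reported TCP height put the fingertips about 3 cm lower than both pictures showed. I set the heights from the pictures and from touch instead. Every module touched its cradle at a reading of about 0.000 m, as that predicted.
- **Camera disagreement:** The two cameras differed by about 5–7 mm on the modules' starting positions in the pile. I used averages, and all four grasps closed on the full 40 mm width.

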